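# Lay out the binding spacers from two stacks

### The job

The four binding spacers for the ski in the vices are lying on the bench in two stacks of two. Take the stacks apart and lay each spacer the way up it is, flat on the floor of the tray whose pocket has its own outline: the long plate, the waisted plate, the round puck and the slim bar, each in its own tray, all let go and lying still at the end.

Things in the scene. Friction and masses are not known exactly. Their poses are not given: they have to be found in the camera images.
- long_plate: Long plain rectangular spacer of black plastic, 100 x 42 mm, 90 g (+-30 percent), four small screw heads on top. 18 mm thick like all the spacers, with a flat underside and top. Origin: centre of the underside; z up (thickness). x along the 100 mm, y along the 42 mm. Starts on the bench with either the puck or the bar lying loose on top of it.
- waisted_plate: H-shaped (waisted) spacer of black plastic, 96 mm long, 85 g (+-30 percent): two end pieces 62 mm wide and 22 mm long, joined by a waist 40 mm wide and 52 mm long (x from -26 to 26 mm). 18 mm thick like all the spacers, with a flat underside and top. Origin: centre of the underside; z up (thickness). x along the 96 mm, y across the waist, so it can be pinched across the 40 mm waist at its middle. Starts on the bench with the other of puck and bar lying loose on top of it.
- puck: Round bare aluminium spacer, 38 mm in diameter, 50 g (+-30 percent). 18 mm thick like all the spacers, with a flat underside and top. Origin: centre of the underside; z up (thickness). Starts on top of one of the two black plates, near its middle, its underside 18 mm above the bench.
- bar: Slim rectangular bare aluminium spacer, 74 x 26 mm, 80 g (+-30 percent). 18 mm thick like all the spacers, with a flat underside and top. Origin: centre of the underside; z up (thickness). x along the 74 mm, y along the 26 mm. Starts on top of the other black plate, near its middle and not always square to it, its underside 18 mm above the bench.
- tray_long: Tray for the long plate. Fixed tray (does not move), outside 132 x 94 mm and 7 mm high like the other three trays, blue rim, pale pocket floor 3 mm above the bench, so the rim stands 4 mm above the pocket floor. Origin: centre of the underside, on the bench; x along the 132 mm side, y along the 94 mm side, z up. Pocket: plain rectangle 116 x 58 mm, centred, long side along x (8 mm play all round).
- tray_waisted: Tray for the waisted plate. Fixed tray (does not move), outside 132 x 94 mm and 7 mm high like the other three trays, blue rim, pale pocket floor 3 mm above the bench, so the rim stands 4 mm above the pocket floor. Origin: centre of the underside, on the bench; x along the 132 mm side, y along the 94 mm side, z up. Pocket: H outline 112 x 78 mm, centred, long side along x, narrowed to 56 mm in its middle 36 mm (8 mm play all round).
- tray_round: Tray for the puck. Fixed tray (does not move), outside 132 x 94 mm and 7 mm high like the other three trays, blue rim, pale pocket floor 3 mm above the bench, so the rim stands 4 mm above the pocket floor. Origin: centre of the underside, on the bench; x along the 132 mm side, y along the 94 mm side, z up. Pocket: round, 54 mm in diameter, centred (8 mm play all round).
- tray_bar: Tray for the bar. Fixed tray (does not move), outside 132 x 94 mm and 7 mm high like the other three trays, blue rim, pale pocket floor 3 mm above the bench, so the rim stands 4 mm above the pocket floor. Origin: centre of the underside, on the bench; x along the 132 mm side, y along the 94 mm side, z up. Pocket: plain rectangle 90 x 42 mm, centred, long side along x (8 mm play all round).
There are look-alikes about, which are no part of the job. Leave any turquoise look-alike of the tray_bar alone. What is shaped like the waisted_plate but blue is not meant.

How it is judged:
By the outcome, as a careful person would: the job done as asked, in the order asked, and still so for the second after the job is handed in, with the robot touching nothing.
It also fails if it takes over 88 s, if anything falls off the work surface, if the arm or the gripper's body presses on something with over 40 N, if the wrist force passes 120 N, or if a joint passes its speed limit or range.

### The arm

A 6-joint arm with a two-finger parallel gripper is mounted at the origin on the work surface. World frame = base frame: x ahead of the robot, y to its left, z up, the work surface at z = 0. Lengths are in m, angles in rad, forces in N, time in s.
With the tool pointing down it reaches from about 0.3 to 0.875 m from the base axis. Payload 6.4 kg.
Tool frame: the origin (TCP) lies between the finger pads; the fingertips stand 25 mm ahead of it and the grasp point (between the pads) lies 6 mm ahead of it; y points along the fingers, x is the direction in which the jaws open and shut, and the axes are right-handed (so a half turn about y gives the same grasp; the last joint's range is limited). The gripper opens to 88 mm and grips with 3 to 60 N. Pads are 18 mm wide; open, the fingers measure 123 mm over their backs; the gripper's body (75 mm by 187 mm) begins 45 mm behind the grasp point.
Start: joints at [0.913, 0.181, 1.607, -0, 1.354, -0.206], TCP at [0.251, 0.517, 0.242] pointing down, gripper open.
Joint ranges: [-2.99, 2.99], [-0.89, 2.07], [0.3, 2.58], [-1.14, 4.28], [0, 2.63], [-3.12, 3.12]. Speed limits (rad/s): [2.57, 2.57, 3.01, 3.14, 3.14, 3.14].

### API

Orientations are given as [roll, pitch, yaw] about the fixed x, y, z axes, in that order (R = Rz(yaw) Ry(pitch) Rx(roll)).
In Python, from cell import robot, imaging, workorder, boxes_of, outline_of, place_of gives the robot as it stands.
- The arm moves only by the tool arm_command, never from a script. Its argument "deltas" is a list of rows, each a list of 2 entries, a list of its own where there are three numbers: the shift along the tool's x, y, z normalised to -1 to 1, where 1 is 0.04 m, then the turn, a rotation vector about the tool's x, y, z normalised to -1 to 1, where 1 is 0.12 rad. A call has 1 to 20 rows; each row shifts and turns the commanded pose from where the row before left it, along the tool's axes as they then stand; what a row does not reach is not made up. A row lasts 1/12 s, in which the tool goes at most 41.7 mm and 7.16 degrees, less where a joint would pass 70% of its speed; a pose out of reach is approached as far as the arm can. A call with a number of a shift or a turn outside -1 to 1 is refused whole. A call with a gripper value outside its range is refused whole. "jaw" is the gripper command: -1 is fully open, 1 is shut, values between are in proportion, set as the call begins (left out, the last holds). The fingers move at their own pace and stop on an object; the grip force is fixed at half the most. Time passes only in rows, so rows that do not move let the fingers close. It gives the time, the measured TCP pose, the force and the opening at its end, in the units of the state.
- robot.sense(): the state, without advancing time (a new reading comes with each control period).
- imaging.snapshot(name): name is "scene" or "top" or "wrist"; returns the picture (420x560x3 uint8, red, green, blue); there is no depth.
- imaging.camera_model(name): a dict with "K" (3x3 intrinsics, pixels), "R" (3x3) and "t" (3): a world point X has camera coordinates R X + t. Camera axes: x right, y down, z forward; pixel columns grow to the right and rows downward; lengths in m; the calibration is good to about 2 mm. A picture is of the moment at which its call begins: read the wrist's pose just before it. camera_model takes no time and is no camera call; for the wrist camera it gives the pose at the moment of the call.
- workorder.job_done(): hands the job in, once; it reports no verdict.
Trained networks look in the newest picture that a camera, given by its name, has taken for a name from the list of things; names that differ only in an ending like _2 or _b are one class to them, and where a whole thing is asked for, a point or a joint stands for the part that bears it (a point fixed in the world has none). Each returns a list of dicts, best first, with "conf" (0 to 1); they miss things now and then, are a little off and sometimes report something else, mostly with a low value. They report only what shows in the picture. A call takes as long as a camera call. They do not tell look-alikes from the thing itself.
- boxes_of(label, camera): "centre" ([x, y, z] in m, in world coordinates, good to about 4 mm: the middle of the surface that is visible of it).
- outline_of(label, camera): "mask" (420x560 bool, what is visible of it).
- place_of(label, camera): "centre" ([x, y, z] in m, in world coordinates, good to about 4 mm: a listed point, or the origin of a listed thing).
The state is a dict: "time_s": time; "qpos": joint angles; "qvel": joint speeds; "joint_torque": joint torques, N m; "eef_pos": TCP position; "tcp_rot": TCP orientation; "wrist_force": force on the tool from outside, world axes, zero at the start; "torque": the same for the moment, N m; "finger_gap": finger opening in m.
Only numpy, scipy, OpenCV 4.12 (cv2) and the standard library are available. Lean on these libraries where they do the work, as an engineer would, in place of code of your own. Each camera call takes 0.05 s, during which the arm holds its last target.

## Working session

There is one attempt and no reset: what is moved stays moved. The work goes in short steps, Python scripts to look and compute and a tool call to move; the robot and the scene stay as the last step left them, time stands still between calls to the robot, and variables do not carry over. Pictures are saved under pics/ and viewed, and the job is handed in when it is done.

Besides the shell and the picture viewer there is one more tool, called after "Emit:" as name(argument=value, ...), one argument or row to a line, values as JSON. arm_command: Moves the arm, as the interface text tells. Scaled input: -1 to 1 covers 0.04 m each way for a shift and 0.12 rad each way for a turn. Its arguments: {"type":"object","properties":{"deltas":{"type":"array"},"jaw":{"type":"number"}},"required":["deltas"]}

```bash
ls; mkdir -p pics
python3 - <<'E'
from cell import robot, imaging
import cv2
s=robot.sense(); print({k:(v if not hasattr(v,'round') else v) for k,v in s.items()})
for n in ["scene","top"]:
    cv2.imwrite(f"pics/{n}0.png",imaging.snapshot(n)[:,:,::-1])
    m=imaging.camera_model(n); print(n,m)
E
```

```text
pics
{'time_s': 0.0, 'qpos': array([ 9.12689059e-01,  1.81545263e-01,  1.60799894e+00,  1.94340140e-06,
        1.35381936e+00, -2.06294862e-01]), 'qvel': array([ 1.05952044e-04, -1.00297289e-03,  5.21606389e-05, -1.17166463e-03,
       -7.09502293e-06, -2.21818176e-03]), 'joint_torque': array([-8.60135788e-04, -4.33858538e+01, -3.41855693e+01,  7.03492924e-02,
        3.84529517e-02, -1.70092335e-04]), 'eef_pos': array([0.25068946, 0.51687913, 0.24111216]), 'tcp_rot': array([-1.57043173,  0.00173297,  1.11898382]), 'wrist_force': array([-0.41715514, -0.51092504, -0.21796727]), 'torque': array([ 0.05021072, -0.00136071,  0.0081637 ]), 'finger_gap': 0.08822451040851752}
scene {'K': array([[424.88853182,   0.        , 288.00771677],
       [  0.        , 424.88853182, 218.63939672],
       [  0.        ,   0.        ,   1.        ]]), 'R': array([[-0.83455493,  0.55066924,  0.0167766 ],
       [ 0.31794047,  0.50627006, -0.80162615],
       [-0.44992435, -0.6636671 , -0.59759021]]), 't': array([ 0.45450188, -0.05534034,  1.35922762])}
top {'K': array([[388.45800207,   0.        , 278.07191333],
       [  0.        , 388.45800207, 209.46345705],
       [  0.        ,   0.        ,   1.        ]]), 'R': array([[-1.50797445e-02, -9.99878711e-01, -3.89408180e-03],
       [-9.77881223e-01,  1.55603192e-02, -2.08581373e-01],
       [ 2.08616668e-01,  6.62595656e-04, -9.77997263e-01]]), 't': array([-0.07695241,  0.49096454,  0.85266531])}
```

View pics/top0.png

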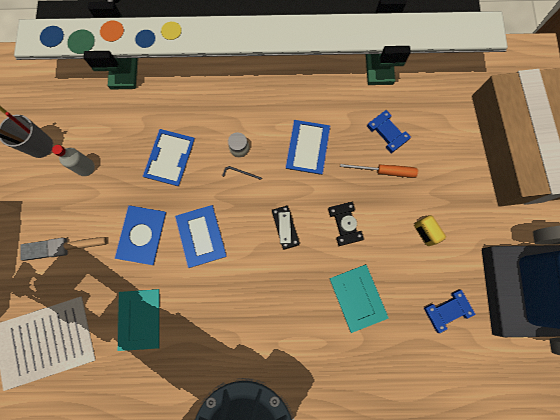

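View pics/scene0.png

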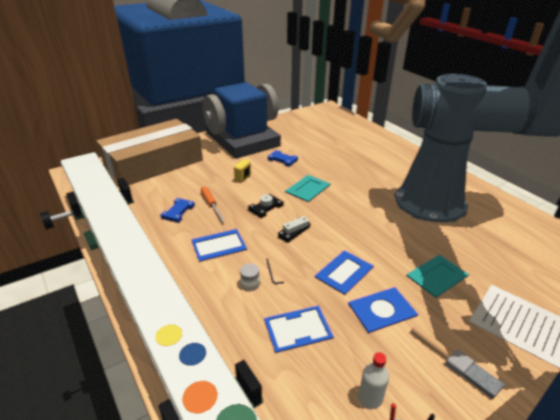

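The top view shows the bar on the long plate at (285,227) and the puck on the waisted plate at (347,223). The blue-rimmed trays are waisted (169,157), long (308,147), round (140,235) and bar (201,236). The decoys are the turquoise trays at (358,297) and (138,320) and the blue H shapes at (388,130) and (449,310).

```bash
cat > h.py <<'E'
import numpy as np,cv2
from cell import robot, imaging, workorder, boxes_of, outline_of, place_of
def p2w(uv,z,m):
    uv=np.atleast_2d(np.float64(uv)); d=(np.c_[uv,np.ones(len(uv))]@np.linalg.inv(m['K']).T)@m['R']
    c=-m['R'].T@m['t']; return (c+d*((z-c[2])/d[:,2])[:,None])[:,:2]
def w2p(X,m):
    X=np.atleast_2d(X); p=(X@m['R'].T+m['t'])@m['K'].T; return p[:,:2]/p[:,2:]
def rect(mask,z,m):
    n,l,st,_=cv2.connectedComponentsWithStats(mask.astype(np.uint8)); 
    i=1+np.argmax(st[1:,4]); c,_=cv2.findContours((l==i).astype(np.uint8),0,2)
    c=max(c,key=cv2.contourArea)[:,0,:]
    w=p2w(c,z,m)*1000; r=cv2.minAreaRect(w.astype(np.float32))
    b=cv2.boxPoints(r); e=[b[1]-b[0],b[2]-b[1]]; e=max(e,key=np.linalg.norm)
    return np.round(r[0],1),np.round(r[1],1),round(np.degrees(np.arctan2(e[1],e[0]))%180,1)
E
python3 - <<'E'
from h import *
im=imaging.snapshot("top"); m=imaging.camera_model("top")
hsv=cv2.cvtColor(im,cv2.COLOR_RGB2HSV).astype(int); H,S,V=hsv[...,0],hsv[...,1],hsv[...,2]
blue=(H>100)&(H<125)&(S>140)&(V>60)
def win(mk,u,v,r):
    o=np.zeros_like(mk); o[v-r:v+r,u-r:u+r]=mk[v-r:v+r,u-r:u+r]; return o
for n,(u,v) in dict(waisted=(169,157),long=(308,147),round=(140,235),bar=(201,236)).items():
    print("tray",n,rect(win(blue,u,v,33),.007,m))
dark=(V<70)
for n,(u,v) in dict(long=(285,227),waist=(347,223)).items():
    print(n,im[v-3:v+3:2,u-10:u+11:4].mean(-1).astype(int).tolist())
    d=(V<100); 
    c=win((V<75)|((S<60)&(V>90)),u,v,28); print("plate+top",rect(c,.018,m))
    t=win((S<60)&(V>110),u,v,20); print("top",rect(t,.036,m))
for l in ["long_plate","waisted_plate","puck","bar","tray_long","tray_waisted","tray_round","tray_bar"]:
    for r in place_of(l,"top")[:2]: print(l,np.round(r['centre'],3),round(r['conf'],2))
crop=im[190:260,250:380]; cv2.imwrite("pics/c1.png",cv2.resize(crop,None,fx=6,fy=6,interpolation=cv2.INTER_CUBIC)[:,:,::-1])
E
```

```text
tray waisted (array([639.7, 189.4]), array([ 93.7, 131.7]), np.float32(164.0))
tray long (array([ 661.6, -162.2]), array([ 92.3, 132.4]), np.float32(169.2))
tray round (array([443.1, 249. ]), array([ 93.9, 131.3]), np.float32(169.3))
tray bar (array([438.2, 104. ]), array([131. ,  92.4]), np.float32(15.9))
long [[87, 141, 181, 185, 10, 154], [122, 136, 183, 186, 11, 143], [165, 134, 184, 185, 5, 110]]
plate+top (array([ 454.3, -100.8]), array([100.9,  43.8]), np.float32(15.1))
top (array([451., -99.]), array([25.8, 71.3]), np.float32(179.1))
waist [[25, 128, 177, 179, 171, 151], [16, 142, 178, 43, 170, 145], [0, 136, 180, 88, 173, 152]]
plate+top (array([ 460.8, -244.7]), array([96.5, 63.3]), np.float32(13.3))
top (array([ 458. , -249.5]), array([35.6, 33.4]), np.float32(89.1))
long_plate [ 0.459 -0.097  0.003] 0.87
waisted_plate [ 0.702 -0.369 -0.001] 0.93
waisted_plate [ 0.255 -0.477  0.001] 0.61
puck [ 0.668 -0.162  0.   ] 0.66
puck [ 0.461 -0.253  0.023] 0.62
bar [ 0.452 -0.099  0.02 ] 0.59
tray_long [ 0.664 -0.163 -0.002] 0.65
tray_waisted [ 0.644  0.194 -0.001] 0.56
tray_waisted [ 0.453 -0.098  0.018] 0.16
tray_round [0.449 0.252 0.   ] 0.81
tray_bar [0.248 0.24  0.   ] 0.9
tray_bar [ 0.284 -0.267  0.001] 0.68
```

View pics/c1.png

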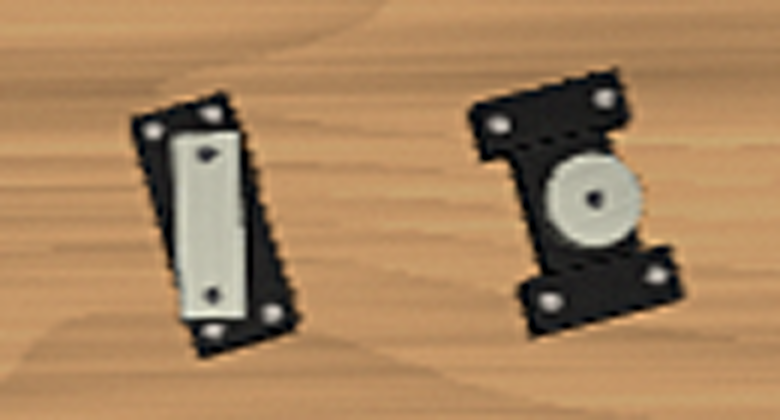

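Sizes agree with the spec: plates about 101x44 and 96.5x63 mm, trays about 132x93 mm. I'm going to a viewpoint above the bar first.

```bash
cat >> h.py <<'E'
from scipy.spatial.transform import Rotation as Ro
def plan(x,y,z,yaw):
    s=robot.sense(); r=s['tcp_rot']; R0=Ro.from_euler('xyz',r).as_matrix()
    R1=Ro.from_euler('xyz',[-np.pi/2,0,np.radians(yaw)]).as_matrix()
    rv=Ro.from_matrix(R0.T@R1).as_rotvec()/.12
    d=R1.T@(np.array([x,y,z])-s['eef_pos'])/.04
    print("t %.2f"%s['time_s'],"pos",np.round(s['eef_pos'],4),"yaw %.1f"%np.degrees(r[2]),"gap %.4f"%s['finger_gap'],"F",np.round(s['wrist_force'],1))
    print("turn first",np.round(rv,2),"then shift(tool x,y,z)",np.round(d,2))
E
python3 - <<'E'
from h import *
plan(.44,-.1,.20,89)
E
```

```text
t 0.55 pos [0.251  0.5173 0.242 ] yaw 64.1 gap 0.0884 F [-0.8 -0.3 -0.6]
turn first [-0.   -3.62 -0.  ] then shift(tool x,y,z) [-15.35   1.05  -4.99]
```

Emit:
arm_command(
  deltas=[
    [[0, 0, 0], [0, -0.9, 0]],
    [[0, 0, 0], [0, -0.9, 0]],
    [[0, 0, 0], [0, -0.9, 0]],
    [[0, 0, 0], [0, -0.9, 0]],
    [[-0.96, 0.065, -0.31], [0, 0, 0]],
    [[-0.96, 0.065, -0.31], [0, 0, 0]],
    [[-0.96, 0.065, -0.31], [0, 0, 0]],
    [[-0.96, 0.065, -0.31], [0, 0, 0]],
    [[-0.96, 0.065, -0.31], [0, 0, 0]],
    [[-0.96, 0.065, -0.31], [0, 0, 0]],
    [[-0.96, 0.065, -0.31], [0, 0, 0]],
    [[-0.96, 0.065, -0.31], [0, 0, 0]],
    [[-0.96, 0.065, -0.31], [0, 0, 0]],
    [[-0.96, 0.065, -0.31], [0, 0, 0]],
    [[-0.96, 0.065, -0.31], [0, 0, 0]],
    [[-0.96, 0.065, -0.31], [0, 0, 0]],
    [[-0.96, 0.065, -0.31], [0, 0, 0]],
    [[-0.96, 0.065, -0.31], [0, 0, 0]],
    [[-0.96, 0.065, -0.31], [0, 0, 0]],
    [[-0.96, 0.065, -0.31], [0, 0, 0]],
  ],
)

```text
time_s: 2.22
eef_pos: [0.4375, -0.1031, 0.2006]
tcp_rot: [-1.572, 0.0, 1.55]
wrist_force: [1.9, 0.7, 0.2]
finger_gap: 0.0879
```

Run:
```python
from h import *
plan(.452,-.0995,.10,89)
m=imaging.camera_model("wrist");im=imaging.snapshot("wrist"); cv2.imwrite("pics/w1.png",im[:,:,::-1])
np.savez("w1.npz",im=im,**m)
print(m, p2w([[280,210]],.036,m)); plan(.452,-.0995,.10,89)
```

```text
t 2.22 pos [ 0.4375 -0.1031  0.2006] yaw 88.8 gap 0.0879 F [1.9 0.7 0.2]
turn first [ 0.01 -0.02 -0.  ] then shift(tool x,y,z) [ 0.1   2.52 -0.36]
{'K': array([[367.42744048,   0.        , 276.8274523 ],
       [  0.        , 367.42744048, 211.45778235],
       [  0.        ,   0.        ,   1.        ]]), 'R': array([[ 2.00916890e-02,  9.99797925e-01, -6.58105036e-04],
       [ 9.59293188e-01, -1.90922469e-02,  2.81765976e-01],
       [ 2.81696473e-01, -6.29247004e-03, -9.59482935e-01]]), 't': array([ 0.09490801, -0.44957612,  0.22586258])} [[ 0.45474011 -0.10127775]]
t 2.27 pos [ 0.4394 -0.1093  0.2007] yaw 88.7 gap 0.0882 F [ 0.8 -5.9  1.7]
turn first [ 0.02 -0.05 -0.04] then shift(tool x,y,z) [ 0.25  2.52 -0.31]
```

View pics/w1.png

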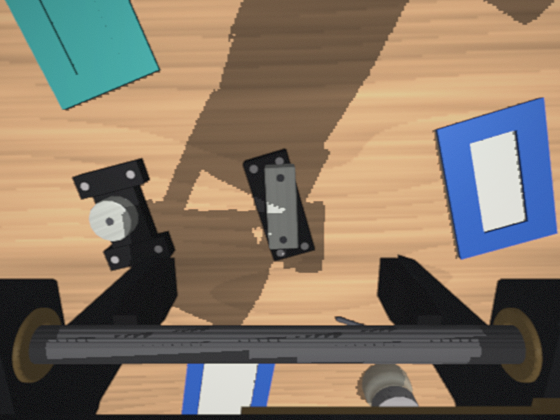

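The wrist view shows the bar stack at (280,205) and the puck stack at (120,215). The arm was still settling, so I'll hold and measure again.

Emit:
arm_command(
  deltas=[
    [[0, 0, 0], [0, 0, 0]],
    [[0, 0, 0], [0, 0, 0]],
    [[0, 0, 0], [0, 0, 0]],
    [[0, 0, 0], [0, 0, 0]],
  ],
  jaw=-1,
)

```text
time_s: 2.6
eef_pos: [0.437, -0.0995, 0.2004]
tcp_rot: [-1.571, -0.0, 1.553]
wrist_force: [-0.2, 0.3, -0.7]
finger_gap: 0.0883
```

Run:
```python
from h import *
m=imaging.camera_model("wrist");im=imaging.snapshot("wrist")
c=im[130:280,60:340]; cv2.imwrite("pics/w2.png",cv2.resize(c,None,fx=2.8,fy=2.8,interpolation=cv2.INTER_CUBIC)[:,:,::-1])
np.savez("w2.npz",im=im,**m)
hsv=cv2.cvtColor(im,cv2.COLOR_RGB2HSV).astype(int); H,S,V=hsv[...,0],hsv[...,1],hsv[...,2]
def win(mk,u,v,a,b):
    o=np.zeros_like(mk); o[v-b:v+b,u-a:u+a]=mk[v-b:v+b,u-a:u+a]; return o
t=win((S<70)&(V>60),280,207,28,55); print("bar",rect(t,.036,m))
t=win((S<70)&(V>60),115,215,35,35); print("puck",rect(t,.036,m))
print("bar seeds",p2w([[280,178],[283,240]],.036,m),"puck hole",p2w([[109,221]],.036,m))
plan(.452,-.0995,.10,89)
```

```text
bar (array([ 452.9, -100.3]), array([88.6, 27.1]), np.float32(1.4))
puck (array([ 458.8, -248.2]), array([38. , 45.5]), np.float32(132.3))
bar seeds [[ 0.42573507 -0.09709039]
 [ 0.48188952 -0.09527359]] puck hole [[ 0.46139743 -0.24782886]]
t 2.65 pos [ 0.437  -0.0995  0.2005] yaw 89.0 gap 0.0880 F [0.7 0.3 0.7]
turn first [ 0. -0.  0.] then shift(tool x,y,z) [ 0.01  2.51 -0.37]
```

View pics/w2.png

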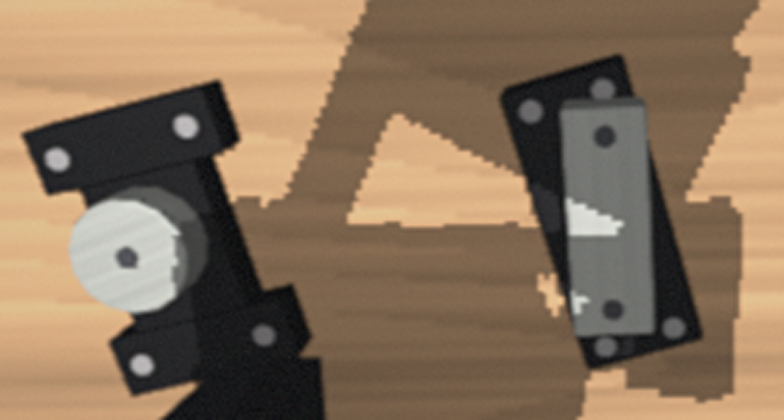

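Run:
```python
from h import *
m=dict(np.load("w2.npz"))
f=lambda p:np.array([[60+a/2.8,130+b/2.8] for a,b in p])
q=p2w(f([(560,107),(643,105),(655,332),(575,336)]),.036,m); print("bar",q,q.mean(0),np.linalg.norm(np.diff(q,axis=0),axis=1))
print("bar dots",p2w(f([(604,136),(613,310)]),.036,m))
print("puck",p2w(f([(127,257),(125,256)]),.036,m))
q=p2w(f([(500,95),(622,57),(702,337),(590,368)]),.018,m); print("long",q,q.mean(0))
print("screws",p2w(f([(531,111),(602,90),(674,328),(606,347)]),.018,m).mean(0))
q=p2w(f([(57,159),(186,126),(264,335),(142,365)]),.018,m); print("waisted screws",q,q.mean(0))
```

```text
bar [[ 0.41707042 -0.11381009]
 [ 0.41690679 -0.08883469]
 [ 0.49026933 -0.08556735]
 [ 0.49119404 -0.11125868]] [ 0.45386014 -0.0998677 ] [0.02497594 0.07343526 0.02570797]
bar dots [[ 0.4261631  -0.10073714]
 [ 0.48250471 -0.09891482]]
puck [[ 0.46206393 -0.25113553]
 [ 0.46172402 -0.25171394]]
long [[ 0.41592486 -0.13362366]
 [ 0.4046252  -0.09473411]
 [ 0.499692   -0.06882884]
 [ 0.51045306 -0.1071608 ]] [ 0.45767378 -0.10108685]
screws [ 0.4587869  -0.10126932]
waisted screws [[ 0.43413885 -0.27773298]
 [ 0.42410304 -0.23461972]
 [ 0.49632802 -0.21765483]
 [ 0.50662059 -0.26070726]] [ 0.46529762 -0.2476787 ]
```

Emit:
arm_command(
  deltas=[
    [[0, 0, -0.41], [0, -0.29, 0]],
    [[0, 0.6, 0], [0, 0, 0]],
    [[0, 0.6, 0], [0, 0, 0]],
    [[0, 0.6, 0], [0, 0, 0]],
    [[0, 0.6, 0], [0, 0, 0]],
    [[0, 0.5, 0], [0, 0, 0]],
    [[0, 0.4, 0], [0, 0, 0]],
    [[0, 0, 0], [0, 0, 0]],
    [[0, 0, 0], [0, 0, 0]],
  ],
)

```text
time_s: 3.4
eef_pos: [0.4531, -0.1, 0.0682]
tcp_rot: [-1.569, -0.001, 1.587]
wrist_force: [0.1, 0.1, 0.1]
finger_gap: 0.0884
```

Run:
```python
from h import *
plan(.4535,-.0995,.049,91)
```

```text
t 3.40 pos [ 0.4531 -0.1     0.0682] yaw 91.0 gap 0.0884 F [0.1 0.1 0.1]
turn first [-0.01 -0.01  0.01] then shift(tool x,y,z) [ 0.01  0.48 -0.01]
```

Emit:
arm_command(
  deltas=[
    [[0, 0.24, 0], [0, 0, 0]],
    [[0, 0.24, 0], [0, 0, 0]],
    [[0, 0, 0], [0, 0, 0]],
  ],
)

```text
time_s: 3.65
eef_pos: [0.4531, -0.1008, 0.0483]
tcp_rot: [-1.57, -0.0, 1.586]
wrist_force: [0.6, 0.8, -0.1]
finger_gap: 0.0882
```

Emit:
arm_command(
  deltas=[
    [[0, 0, 0], [0, 0, 0]],
    [[0, 0, 0], [0, 0, 0]],
    [[0, 0, 0], [0, 0, 0]],
    [[0, 0, 0], [0, 0, 0]],
    [[0, 0, 0], [0, 0, 0]],
    [[0, 0, 0], [0, 0, 0]],
    [[0, 0, 0], [0, 0, 0]],
    [[0, 0, 0], [0, 0, 0]],
  ],
  jaw=1,
)

```text
time_s: 4.32
eef_pos: [0.4537, -0.1012, 0.0493]
tcp_rot: [-1.571, 0.0, 1.586]
wrist_force: [0.5, 0.1, -0.2]
finger_gap: 0.0373
```

Emit:
arm_command(
  deltas=[
    [[0, 0, 0], [0, 0, 0]],
    [[0, 0, 0], [0, 0, 0]],
    [[0, 0, 0], [0, 0, 0]],
    [[0, 0, 0], [0, 0, 0]],
    [[0, 0, 0], [0, 0, 0]],
  ],
)

```text
time_s: 4.73
eef_pos: [0.4536, -0.1012, 0.0492]
tcp_rot: [-1.571, -0.0, 1.586]
wrist_force: [0.8, 1.8, -0.5]
finger_gap: 0.0037
```

Emit:
arm_command(
  deltas=[
    [[0, -0.2, 0], [0, 0, 0]],
    [[0, -0.4, 0], [0, 0, 0]],
    [[0, -0.6, 0], [0, 0, 0]],
    [[0, -0.6, 0], [0, 0, 0]],
    [[0, 0, 0], [0, 0, 0]],
  ],
)

```text
time_s: 5.15
eef_pos: [0.4565, -0.1026, 0.1261]
tcp_rot: [-1.578, 0.004, 1.586]
wrist_force: [2.0, -0.6, 0.1]
finger_gap: 0.0006
```

Run:
```python
from h import *
plan(.438,.104,.095,106)
im=imaging.snapshot("wrist"); cv2.imwrite("pics/w3.png",im[:,:,::-1])
```

```text
t 5.15 pos [ 0.4565 -0.1026  0.1261] yaw 90.9 gap 0.0006 F [ 2.  -0.6  0.1]
turn first [ 0.05 -2.2  -0.04] then shift(tool x,y,z) [ 5.09  0.78 -0.98]
```

View pics/w3.png

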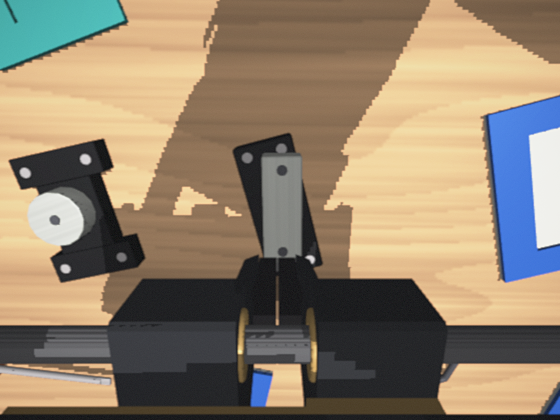

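The gripper closed to 0 and the bar is still on the plate at (281,205), so the grasp missed. I'll work out why.

Run:
```python
from h import *
s=robot.sense(); m=imaging.camera_model("wrist"); im=imaging.snapshot("wrist")
R=Ro.from_euler('xyz',s['tcp_rot']).as_matrix()
print("tip px",w2p(s['eef_pos']+R@[0,.025,0],m),"tcp px",w2p(s['eef_pos'],m))
q=p2w([[263,154],[300,153],[302,256],[265,256]],.036,m); print(q,q.mean(0))
print("dots",p2w([[282,170],[283,252]],.036,m))
print("cam centre",-m['R'].T@m['t'])
cv2.imwrite("pics/w4.png",cv2.resize(im[120:300,200:360],None,fx=3.3,fy=3.3,interpolation=cv2.INTER_CUBIC)[:,:,::-1])
cv2.imwrite("pics/t4.png",cv2.resize(imaging.snapshot("top")[140:290,220:400],None,fx=4,fy=4,interpolation=cv2.INTER_CUBIC)[:,:,::-1])
sc=imaging.snapshot("scene")
cv2.imwrite("pics/s4.png",cv2.resize(sc[150:270,220:370],None,fx=5,fy=5,interpolation=cv2.INTER_CUBIC)[:,:,::-1])
plan(.4535,-.0995,.126,91)
```

```text
tip px [[277.73960327 255.23004321]] tcp px [[277.86147117 278.31228382]]
[[ 0.41463714 -0.11216422]
 [ 0.41364725 -0.08903893]
 [ 0.48330332 -0.08534929]
 [ 0.48372531 -0.11048256]] [ 0.44882826 -0.09925875]
dots [[ 0.42455328 -0.10007999]
 [ 0.48058806 -0.09831274]]
cam centre [ 0.38322781 -0.10327328  0.26658094]
t 5.35 pos [ 0.453  -0.1009  0.1205] yaw 90.9 gap 0.0001 F [ 0.6 -0.1 -0.4]
turn first [-0.01 -0.02  0.  ] then shift(tool x,y,z) [ 0.03 -0.14 -0.01]
```

View pics/w4.png

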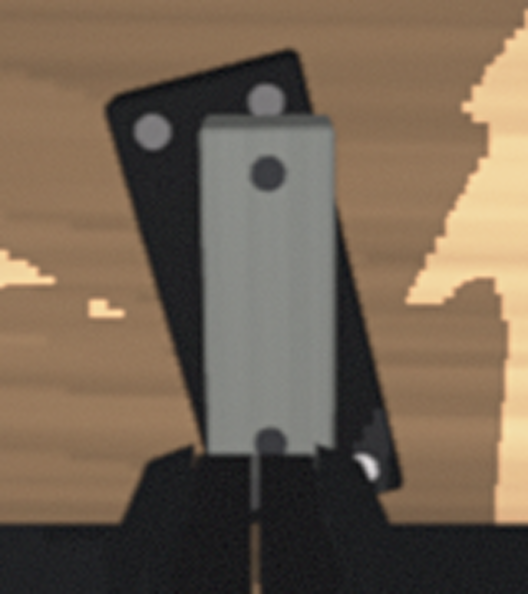

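View pics/s4.png

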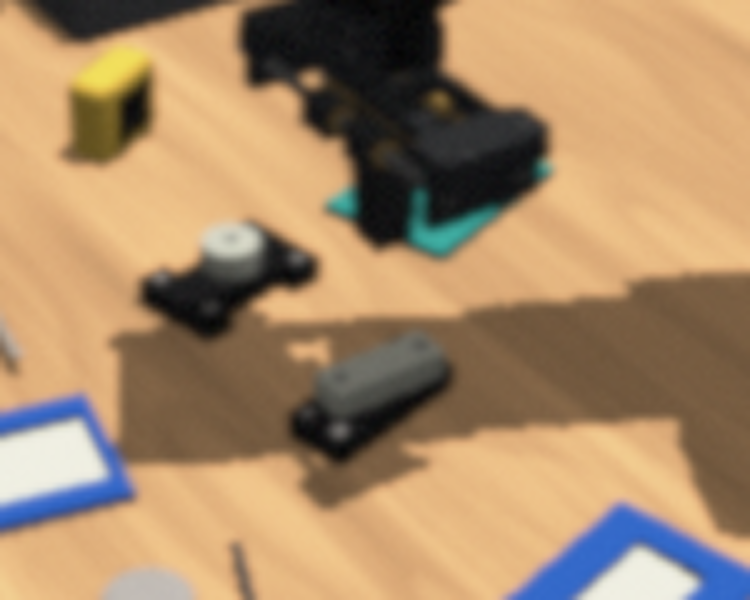

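Run:
```python
from h import *
s=robot.sense(); print(s['eef_pos'],s['finger_gap'])
R=Ro.from_euler('xyz',s['tcp_rot']).as_matrix()
im=imaging.snapshot("scene").copy(); m=imaging.camera_model("scene")
big=cv2.resize(im[140:230,240:340],None,fx=7,fy=7,interpolation=cv2.INTER_CUBIC)
for d,c in [((0,0,0),(255,0,0)),((0,.025,0),(0,255,0)),((0,.025,.009),(255,255,0)),((0,.025,-.009),(0,255,255)),((0,.006,0),(255,0,255))]:
    p=w2p(s['eef_pos']+R@np.array(d),m)[0]; print(d,p)
    cv2.circle(big,tuple(int(x) for x in ((p-[240,140])*7)),4,c,-1)
cv2.imwrite("pics/s5.png",big[:,:,::-1])
```

```text
[ 0.45301011 -0.1008878   0.12054816] 0.00013276513473922961
(0, 0, 0) [296.46860439 196.83912292]
(0, 0.025, 0) [296.21790665 204.42547867]
(0, 0.025, 0.009) [298.89062124 203.40853863]
(0, 0.025, -0.009) [293.52616542 205.44965814]
(0, 0.006, 0) [296.40784478 198.67776728]
```

View pics/s5.png

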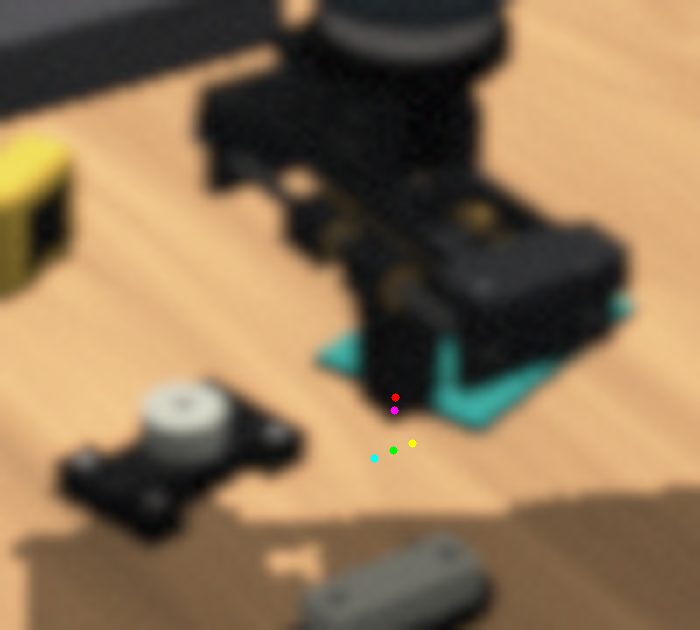

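View pics/t4.png

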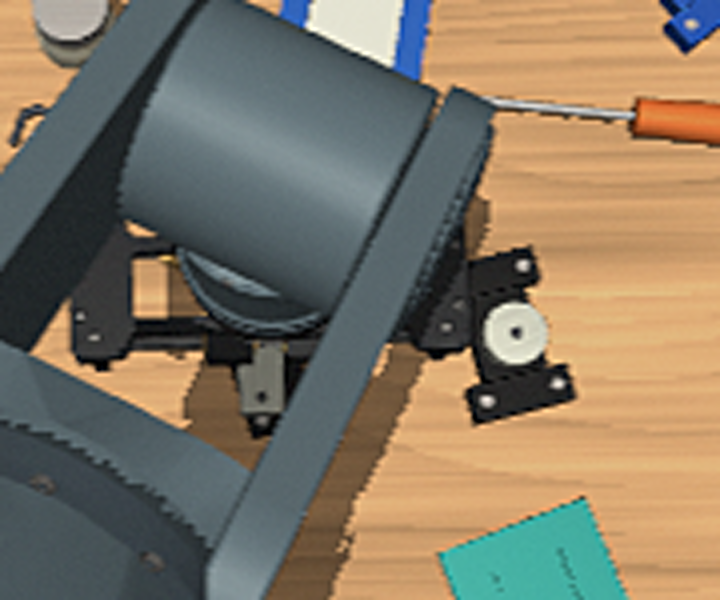

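Run:
```python
from h import *
s=robot.sense(); m=imaging.camera_model("wrist")
R=Ro.from_euler('xyz',s['tcp_rot']).as_matrix()
for x in (.044,.0615,.0):
  for y in (0,.005,.015,.025):
    print(x,y,[w2p(s['eef_pos']+R@[x,y,z],m)[0].round(0).tolist() for z in (-.009,0,.009)])
d=np.load("w2.npz")['im'] if False else np.load("w1.npz")['im']
cv2.imwrite("pics/w1c.png",cv2.resize(d[230:350,340:480],None,fx=5,fy=5,interpolation=cv2.INTER_CUBIC)[:,:,::-1])
```

```text
0.044 0 [[379.0, 297.0], [381.0, 278.0], [382.0, 259.0]]
0.044 0.005 [[376.0, 291.0], [378.0, 273.0], [379.0, 254.0]]
0.044 0.015 [[371.0, 281.0], [372.0, 264.0], [373.0, 246.0]]
0.044 0.025 [[366.0, 272.0], [367.0, 255.0], [368.0, 238.0]]
0.0615 0 [[419.0, 297.0], [422.0, 278.0], [424.0, 259.0]]
0.0615 0.005 [[415.0, 291.0], [417.0, 273.0], [420.0, 254.0]]
0.0615 0.015 [[408.0, 281.0], [409.0, 264.0], [411.0, 246.0]]
0.0615 0.025 [[401.0, 272.0], [402.0, 255.0], [404.0, 238.0]]
0.0 0 [[278.0, 297.0], [278.0, 278.0], [278.0, 259.0]]
0.0 0.005 [[278.0, 291.0], [278.0, 273.0], [278.0, 254.0]]
0.0 0.015 [[278.0, 281.0], [278.0, 264.0], [278.0, 246.0]]
0.0 0.025 [[278.0, 272.0], [278.0, 255.0], [278.0, 238.0]]
```

View pics/w1c.png

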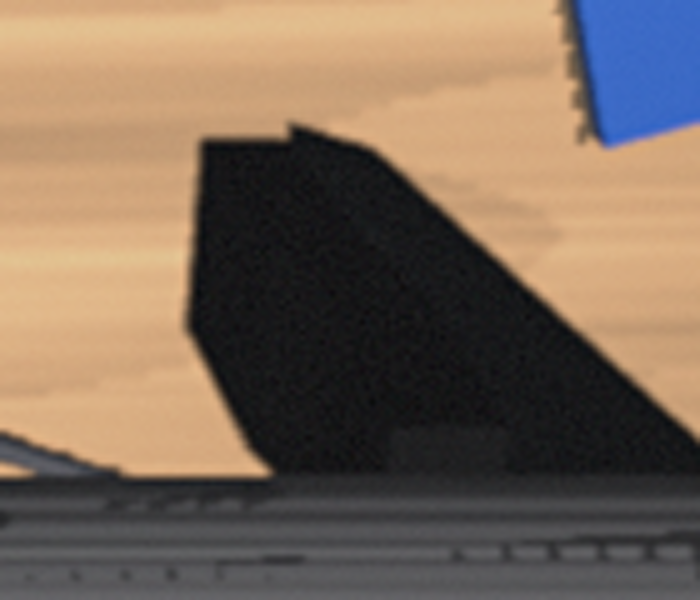

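Both cameras put the fingertips about 2–5 mm ahead of the reported TCP, not the stated 25 mm. The fingers therefore closed above the bar, and the dot positions show it hasn't moved. I'll use the measured offset (about +3 mm) and try again with force checks.

Emit:
arm_command(
  deltas=[
    [[0.03, 0.5, 0], [0, 0, 0]],
    [[0, 0.5, 0], [0, 0, 0]],
    [[0, 0.5, 0], [0, 0, 0]],
    [[0, 0, 0], [0, 0, 0]],
    [[0, 0, 0], [0, 0, 0]],
    [[0, 0, 0], [0, 0, 0]],
    [[0, 0, 0], [0, 0, 0]],
    [[0, 0, 0], [0, 0, 0]],
    [[0, 0, 0], [0, 0, 0]],
  ],
  jaw=-0.25,
)

```text
time_s: 6.15
eef_pos: [0.4543, -0.1003, 0.0621]
tcp_rot: [-1.572, 0.001, 1.586]
wrist_force: [-0.5, 0.0, -0.5]
finger_gap: 0.0549
```

Run:
```python
from h import *
plan(.4525,-.0997,.021,91)
s=robot.sense();R=Ro.from_euler('xyz',s['tcp_rot']).as_matrix()
m=imaging.camera_model("scene");im=imaging.snapshot("scene")
big=cv2.resize(im[170:260,250:350],None,fx=7,fy=7,interpolation=cv2.INTER_CUBIC)
g=s['finger_gap']/2
for x in (-g,g):
  for y,c in ((.003,(255,0,0)),(.025,(0,255,0))):
   for z in (-.009,.009):
    p=w2p(s['eef_pos']+R@np.array([x,y,z]),m)[0]
    cv2.circle(big,tuple(int(x) for x in ((p-[250,170])*7)),3,c,-1)
cv2.imwrite("pics/s6.png",big[:,:,::-1])
```

```text
t 6.15 pos [ 0.4543 -0.1003  0.0621] yaw 90.9 gap 0.0549 F [-0.5  0.  -0.5]
turn first [ 0.01 -0.02 -0.01] then shift(tool x,y,z) [0.02 1.03 0.04]
```

View pics/s6.png

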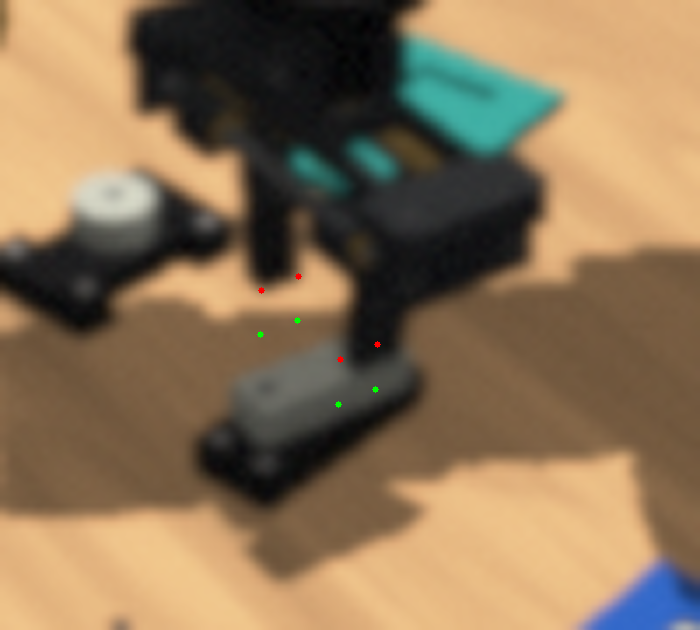

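Red points (+3 mm) sit on the fingertips and green ones (+25 mm) don't, so the offset is confirmed at about 2 mm. I'm descending slowly and gripping.

Emit:
arm_command(
  deltas=[
    [[0.02, 0.4, 0], [0, 0, 0]],
    [[0, 0.3, 0], [0, 0, 0]],
    [[0, 0.2, 0], [0, 0, 0]],
    [[0, 0.1, 0], [0, 0, 0]],
    [[0, 0, 0], [0, 0, 0]],
    [[0, 0, 0], [0, 0, 0]],
  ],
)

```text
time_s: 6.7
eef_pos: [0.4537, -0.0993, 0.0214]
tcp_rot: [-1.571, 0.0, 1.586]
wrist_force: [-0.0, -0.2, -0.0]
finger_gap: 0.0548
```

Emit:
arm_command(
  deltas=[
    [[0, 0, 0], [0, 0, 0]],
    [[0, 0, 0], [0, 0, 0]],
    [[0, 0, 0], [0, 0, 0]],
    [[0, 0, 0], [0, 0, 0]],
    [[0, 0, 0], [0, 0, 0]],
    [[0, 0, 0], [0, 0, 0]],
    [[0, 0, 0], [0, 0, 0]],
    [[0, 0, 0], [0, 0, 0]],
  ],
  jaw=1,
)

```text
time_s: 7.37
eef_pos: [0.4541, -0.0994, 0.0217]
tcp_rot: [-1.572, 0.0, 1.586]
wrist_force: [0.2, 1.2, 5.7]
finger_gap: 0.0258
```

Emit:
arm_command(
  deltas=[
    [[0, -0.1, 0], [0, 0, 0]],
    [[0, -0.2, 0], [0, 0, 0]],
    [[0, -0.4, 0], [0, 0, 0]],
    [[0, -0.5, 0], [0, 0, 0]],
    [[0, -0.5, 0], [0, 0, 0]],
    [[0, 0, 0], [0, 0, 0]],
    [[0, 0, 0], [0, 0, 0]],
    [[0, 0, 0], [0, 0, 0]],
  ],
)

```text
time_s: 8.03
eef_pos: [0.4531, -0.099, 0.0887]
tcp_rot: [-1.57, -0.0, 1.586]
wrist_force: [0.1, 0.2, -2.1]
finger_gap: 0.0261
```

Run:
```python
from h import *
plan(.440,.105,.09,106)
m=imaging.camera_model("wrist");im=imaging.snapshot("wrist"); cv2.imwrite("pics/w7.png",im[:,:,::-1]); np.savez("w7.npz",im=im,**m)
```

```text
t 8.03 pos [ 0.4531 -0.099   0.0887] yaw 90.9 gap 0.0261 F [ 0.1  0.2 -2.1]
turn first [-0.  -2.2  0. ] then shift(tool x,y,z) [ 4.99 -0.03 -1.09]
```

View pics/w7.png

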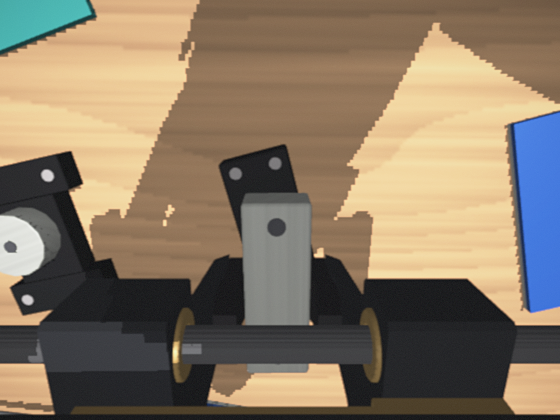

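The bar is held level at (277,285), 26 mm opening, with about 2 N of added weight. I'm carrying it to the bar tray.

Emit:
arm_command(
  deltas=[
    [[0, 0, 0], [0, -0.5, 0]],
    [[0, 0, 0], [0, -0.6, 0]],
    [[0, 0, 0], [0, -0.6, 0]],
    [[0, 0, 0], [0, -0.5, 0]],
    [[0.3, 0, 0], [0, 0, 0]],
    [[0.6, 0, -0.15], [0, 0, 0]],
    [[0.7, 0, -0.16], [0, 0, 0]],
    [[0.7, 0, -0.16], [0, 0, 0]],
    [[0.7, 0, -0.16], [0, 0, 0]],
    [[0.7, 0, -0.16], [0, 0, 0]],
    [[0.6, 0, -0.15], [0, 0, 0]],
    [[0.4, 0, -0.15], [0, 0, 0]],
    [[0.3, 0, 0], [0, 0, 0]],
    [[0, 0, 0], [0, 0, 0]],
    [[0, 0, 0], [0, 0, 0]],
    [[0, 0, 0], [0, 0, 0]],
  ],
)

```text
time_s: 9.42
eef_pos: [0.4399, 0.1048, 0.0887]
tcp_rot: [-1.57, -0.0, 1.849]
wrist_force: [-0.7, 0.4, -0.9]
finger_gap: 0.0259
```

Run:
```python
from h import *
plan(.440,.105,.03,106)
m=imaging.camera_model("wrist");im=imaging.snapshot("wrist"); cv2.imwrite("pics/w8.png",im[:,:,::-1]); np.savez("w8.npz",im=im,**m)
print(w2p([[.44,.105,.007]],m))
c=np.array([.4385,.1045]);a=np.radians(15.9)
for sx,sy in [(1,1),(1,-1),(-1,-1),(-1,1)]:
    p=c+Ro.from_euler('z',a).as_matrix()[:2,:2]@[sx*.066,sy*.047]; print(w2p([[*p,.007]],m).round(0))
```

```text
t 9.42 pos [0.4399 0.1048 0.0887] yaw 105.9 gap 0.0259 F [-0.7  0.4 -0.9]
turn first [-0.01 -0.01  0.  ] then shift(tool x,y,z) [ 0.    1.47 -0.  ]
[[277.98059341 220.84407187]]
[[346. 310.]]
[[210. 310.]]
[[198. 112.]]
[[358. 112.]]
```

View pics/w8.png

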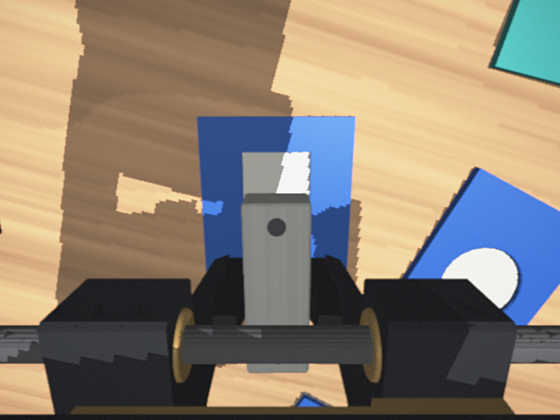

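Emit:
arm_command(
  deltas=[
    [[0, 0.3, -0.03], [0, 0, 0]],
    [[0, 0.5, 0], [0, 0, 0]],
    [[0, 0.5, 0], [0, 0, 0]],
    [[0, 0.3, 0], [0, 0, 0]],
    [[0, 0.2, 0], [0, 0, 0]],
    [[0, 0, 0], [0, 0, 0]],
    [[0, 0, 0], [0, 0, 0]],
    [[0, 0, 0], [0, 0, 0]],
  ],
)

```text
time_s: 10.13
eef_pos: [0.4424, 0.1051, 0.0179]
tcp_rot: [-1.572, 0.0, 1.849]
wrist_force: [0.3, -0.6, -0.8]
finger_gap: 0.0253
```

Run:
```python
from h import *
plan(.441,.105,.0072,106)
```

```text
t 10.13 pos [0.4424 0.1051 0.0179] yaw 105.9 gap 0.0253 F [ 0.3 -0.6 -0.8]
turn first [ 0.01 -0.01 -0.  ] then shift(tool x,y,z) [0.01 0.27 0.03]
```

Emit:
arm_command(
  deltas=[
    [[0, 0.12, 0], [0, 0, 0]],
    [[0, 0.08, 0], [0, 0, 0]],
    [[0, 0.05, 0], [0, 0, 0]],
    [[0, 0, 0], [0, 0, 0]],
    [[0, 0, 0], [0, 0, 0]],
    [[0, 0, 0], [0, 0, 0]],
  ],
)

```text
time_s: 10.63
eef_pos: [0.4429, 0.1054, 0.01]
tcp_rot: [-1.572, 0.001, 1.851]
wrist_force: [-11.0, -2.2, 33.4]
finger_gap: 0.0258
```

Contact came early, at 33 N. I'm backing off slightly and looking.

Emit:
arm_command(
  deltas=[
    [[0, -0.08, 0], [0, 0, 0]],
    [[0, 0, 0], [0, 0, 0]],
    [[0, 0, 0], [0, 0, 0]],
  ],
)

```text
time_s: 10.88
eef_pos: [0.4419, 0.1054, 0.0106]
tcp_rot: [-1.572, 0.0, 1.85]
wrist_force: [0.9, 0.0, 2.4]
finger_gap: 0.0254
```

Run:
```python
from h import *
plan(.441,.105,.0072,106)
im=imaging.snapshot("wrist"); cv2.imwrite("pics/w9.png",im[:,:,::-1])
sc=imaging.snapshot("scene"); cv2.imwrite("pics/s9.png",cv2.resize(sc[210:310,280:410],None,fx=6,fy=6,interpolation=cv2.INTER_CUBIC)[:,:,::-1])
```

```text
t 10.88 pos [0.4419 0.1054 0.0106] yaw 106.0 gap 0.0254 F [0.9 0.  2.4]
turn first [ 0.01 -0.   -0.  ] then shift(tool x,y,z) [-0.    0.09  0.03]
```

View pics/w9.png

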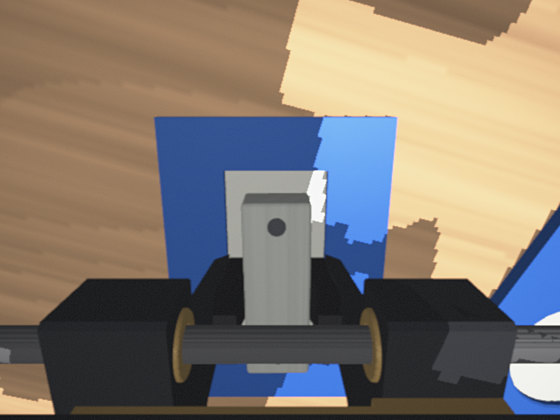

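View pics/s9.png

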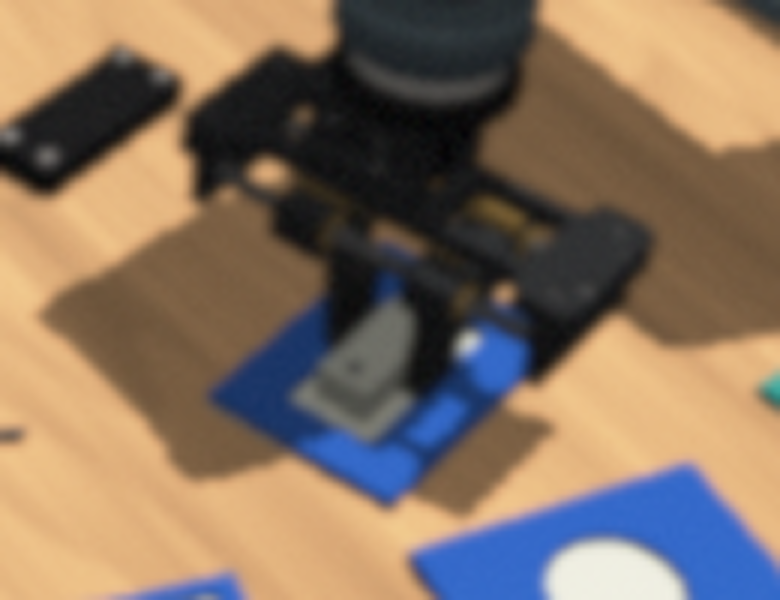

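Run:
```python
from h import *
m=imaging.camera_model("wrist"); s=robot.sense(); a=np.radians(16); ex=np.array([np.cos(a),np.sin(a)]);ey=np.array([-ex[1],ex[0]])
t=s['eef_pos'][:2]
f=lambda n,uv,z:print(n,[( ((p-t)@ex*1e3).round(1),((p-t)@ey*1e3).round(1)) for p in p2w(uv,z,m)])
f("tray near edge",[[155,117],[396,117]],.007)
f("tray far edge",[[212,397],[340,397]],.007)
f("pocket near",[[225,170],[327,170]],.003)
f("bar bottom near",[[244,206],[310,206]],.006)
f("bar top near",[[244,205],[310,205]],.024)
f("bar top far",[[247,373],[309,373]],.024)
```

```text
tray near edge [(np.float64(-66.9), np.float64(-47.7)), (np.float64(-66.9), np.float64(45.4))]
tray far edge [(np.float64(65.4), np.float64(-32.2)), (np.float64(65.3), np.float64(30.2))]
pocket near [(np.float64(-45.6), np.float64(-22.0)), (np.float64(-45.6), np.float64(20.1))]
bar bottom near [(np.float64(-31.0), np.float64(-14.3)), (np.float64(-31.0), np.float64(13.2))]
bar top near [(np.float64(-36.3), np.float64(-12.6)), (np.float64(-36.3), np.float64(11.5))]
bar top far [(np.float64(37.1), np.float64(-13.2)), (np.float64(37.1), np.float64(12.9))]
```

The bar is centred in the pocket to within 1–2 mm. The contact was the fingertips on the rim, because the tips are 3 mm ahead of the TCP and I gripped the bar too low. It hangs about 4 mm above the floor inside the pocket, so I'm releasing here. I'll grip the others 9 mm up.

Emit:
arm_command(
  deltas=[
    [[0, 0, 0], [0, 0, 0]],
    [[0, 0, 0], [0, 0, 0]],
    [[0, 0, 0], [0, 0, 0]],
    [[0, 0, 0], [0, 0, 0]],
    [[0, 0, 0], [0, 0, 0]],
    [[0, -0.2, 0], [0, 0, 0]],
    [[0, -0.5, 0], [0, 0, 0]],
    [[0, -0.7, 0], [0, 0, 0]],
    [[0, -0.7, 0], [0, 0, 0]],
    [[0, -0.7, 0], [0, 0, 0]],
    [[0, 0, 0], [0, 0, 0]],
    [[0, 0, 0], [0, 0, 0]],
  ],
  jaw=-0.4,
)

```text
time_s: 11.98
eef_pos: [0.4425, 0.1056, 0.1239]
tcp_rot: [-1.574, 0.001, 1.85]
wrist_force: [-0.1, 0.1, 0.4]
finger_gap: 0.0617
```

Run:
```python
from h import *
im=imaging.snapshot("wrist"); cv2.imwrite("pics/w10.png",im[:,:,::-1])
plan(.461,-.2505,.12,103)
```

```text
t 12.03 pos [0.4414 0.1055 0.1225] yaw 106.0 gap 0.0618 F [-1.  -0.2 -0.8]
turn first [0.   0.44 0.  ] then shift(tool x,y,z) [-8.78  0.06  1.52]
```

View pics/w10.png

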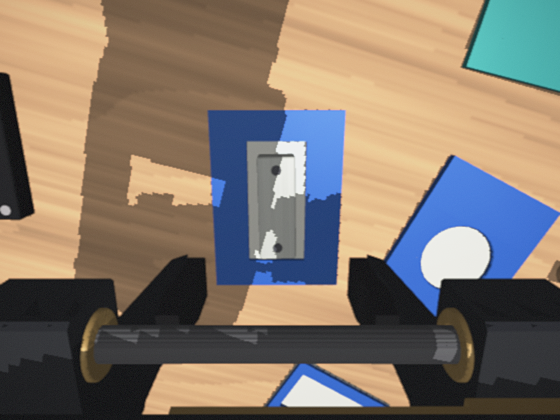

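The bar lies flat in its pocket, within (247–305, 141–260). Next is the puck.

Emit:
arm_command(
  deltas=[
    [[0, 0, 0], [0, 0.44, 0]],
    [[-0.5, 0, 0], [0, 0, 0]],
    [[-0.8, 0, 0.16], [0, 0, 0]],
    [[-0.8, 0, 0.16], [0, 0, 0]],
    [[-0.8, 0, 0.16], [0, 0, 0]],
    [[-0.8, 0, 0.16], [0, 0, 0]],
    [[-0.8, 0, 0.16], [0, 0, 0]],
    [[-0.8, 0, 0.16], [0, 0, 0]],
    [[-0.8, 0, 0.16], [0, 0, 0]],
    [[-0.8, 0, 0.16], [0, 0, 0]],
    [[-0.8, 0, 0.16], [0, 0, 0]],
    [[-0.6, 0, 0.08], [0, 0, 0]],
    [[-0.48, 0, 0], [0, 0, 0]],
    [[0, 0, 0], [0, 0, 0]],
    [[0, 0, 0], [0, 0, 0]],
    [[0, 0, 0], [0, 0, 0]],
    [[0, 0, 0], [0, 0, 0]],
  ],
)

```text
time_s: 13.45
eef_pos: [0.4604, -0.2487, 0.1214]
tcp_rot: [-1.57, -0.002, 1.798]
wrist_force: [0.1, 0.7, 0.1]
finger_gap: 0.0617
```

Run:
```python
from h import *
m=imaging.camera_model("wrist");im=imaging.snapshot("wrist"); cv2.imwrite("pics/w11.png",im[:,:,::-1]); np.savez("w11.npz",im=im,**m)
plan(.461,-.2505,.028,103)
print(w2p([[.461,-.2505,.036],[.464,-.247,.018]],m))
```

```text
t 13.50 pos [ 0.4607 -0.2489  0.1218] yaw 103.0 gap 0.0618 F [0.7 0.9 0.2]
turn first [-0.01  0.01  0.01] then shift(tool x,y,z) [-0.04  2.34  0.  ]
[[274.70025104 219.08960645]
 [278.70420351 216.45233632]]
```

View pics/w11.png

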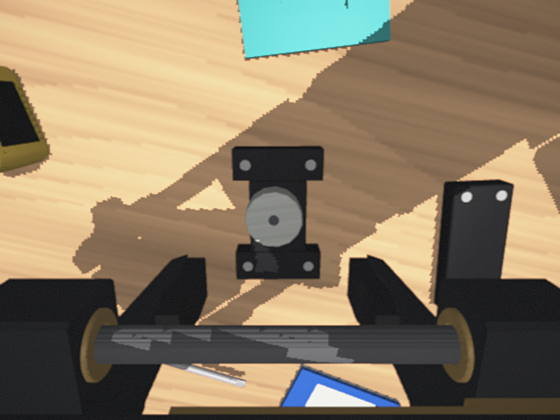

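Puck hole at (274,220) matches the prediction of (274.7,219). I'm descending.

Emit:
arm_command(
  deltas=[
    [[-0.04, 0.5, 0], [0, 0, 0]],
    [[0, 0.6, 0], [0, 0, 0]],
    [[0, 0.6, 0], [0, 0, 0]],
    [[0, 0.4, 0], [0, 0, 0]],
    [[0, 0.2, 0], [0, 0, 0]],
    [[0, 0.06, 0], [0, 0, 0]],
    [[0, 0, 0], [0, 0, 0]],
    [[0, 0, 0], [0, 0, 0]],
    [[0, 0, 0], [0, 0, 0]],
  ],
)

```text
time_s: 14.25
eef_pos: [0.4623, -0.2526, 0.0293]
tcp_rot: [-1.572, 0.002, 1.797]
wrist_force: [-0.0, -0.6, -0.8]
finger_gap: 0.0621
```

Emit:
arm_command(
  deltas=[
    [[0, 0, 0], [0, 0, 0]],
    [[0, 0, 0], [0, 0, 0]],
    [[0, 0, 0], [0, 0, 0]],
    [[0, 0, 0], [0, 0, 0]],
    [[0, 0, 0], [0, 0, 0]],
    [[0, 0, 0], [0, 0, 0]],
    [[0, 0, 0], [0, 0, 0]],
  ],
  jaw=1,
)

```text
time_s: 14.83
eef_pos: [0.4616, -0.2522, 0.0283]
tcp_rot: [-1.571, 0.0, 1.797]
wrist_force: [-0.6, -0.2, 5.0]
finger_gap: 0.0366
```

Emit:
arm_command(
  deltas=[
    [[0, -0.1, 0], [0, 0, 0]],
    [[0, -0.2, 0], [0, 0, 0]],
    [[0, -0.4, 0], [0, 0, 0]],
    [[0, -0.6, 0], [0, 0, 0]],
    [[0, -0.6, 0], [0, 0, 0]],
    [[0, -0.3, 0], [0, 0, 0]],
    [[0, 0, 0], [0, 0, 0]],
    [[0, 0, 0], [0, 0, 0]],
    [[0, 0, 0], [0, 0, 0]],
  ],
)

```text
time_s: 15.58
eef_pos: [0.4608, -0.2515, 0.1148]
tcp_rot: [-1.57, -0.001, 1.797]
wrist_force: [0.2, -0.0, -0.8]
finger_gap: 0.037
```

Run:
```python
from h import *
m=imaging.camera_model("wrist");im=imaging.snapshot("wrist"); cv2.imwrite("pics/w12.png",im[:,:,::-1])
plan(.445,.250,.11,103)
print([ (n,p2w(u,.018,m).mean(0)) for n,u in [("waisted",[[278,215]])]])
```

```text
t 15.63 pos [ 0.4606 -0.2513  0.1145] yaw 103.0 gap 0.0367 F [ 0.8  0.1 -1.1]
turn first [-0.01 -0.01  0.02] then shift(tool x,y,z) [12.3   0.11 -2.44]
[('waisted', array([ 0.46149462, -0.25098726]))]
```

View pics/w12.png

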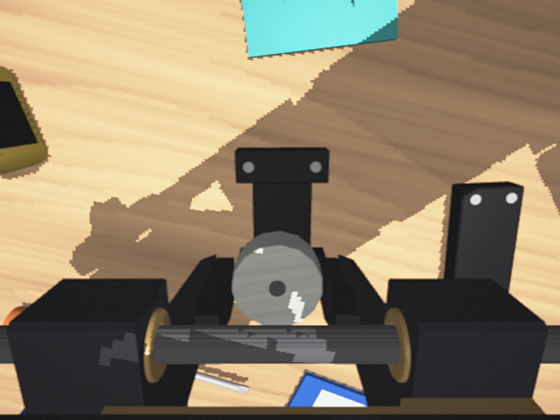

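The puck is held at (277,278). I'm carrying it to the round tray.

Emit:
arm_command(
  deltas=[
    [[0.4, 0, -0.08], [0, 0, 0]],
    [[0.75, 0, -0.15], [0, 0, 0]],
    [[0.8, 0, -0.16], [0, 0, 0]],
    [[0.8, 0, -0.16], [0, 0, 0]],
    [[0.8, 0, -0.16], [0, 0, 0]],
    [[0.8, 0, -0.16], [0, 0, 0]],
    [[0.8, 0, -0.16], [0, 0, 0]],
    [[0.8, 0, -0.16], [0, 0, 0]],
    [[0.8, 0, -0.16], [0, 0, 0]],
    [[0.8, 0, -0.16], [0, 0, 0]],
    [[0.8, 0, -0.16], [0, 0, 0]],
    [[0.8, 0, -0.16], [0, 0, 0]],
    [[0.8, 0, -0.16], [0, 0, 0]],
    [[0.8, 0, -0.16], [0, 0, 0]],
    [[0.8, 0, -0.16], [0, 0, 0]],
    [[0.4, 0, -0.08], [0, 0, 0]],
    [[0.32, 0, -0.05], [0, 0, 0]],
    [[0, 0, 0], [0, 0, 0]],
    [[0, 0, 0], [0, 0, 0]],
    [[0, 0, 0], [0, 0, 0]],
  ],
)

```text
time_s: 17.3
eef_pos: [0.4457, 0.2476, 0.1152]
tcp_rot: [-1.569, 0.0, 1.797]
wrist_force: [-0.2, -0.7, -0.4]
finger_gap: 0.037
```

Run:
```python
from h import *
m=imaging.camera_model("wrist");im=imaging.snapshot("wrist"); cv2.imwrite("pics/w13.png",im[:,:,::-1])
plan(.4455,.249,.0135,103)
c=np.array([.4455,.249]);a=np.radians(169.3)
for sx,sy in [(1,1),(1,-1),(-1,-1),(-1,1)]:
    p=c+Ro.from_euler('z',a).as_matrix()[:2,:2]@[sx*.066,sy*.047]; print(w2p([[*p,.007]],m).round(0))
```

```text
t 17.35 pos [0.446  0.2474 0.1154] yaw 102.9 gap 0.0369 F [ 0.   0.8 -1.3]
turn first [-0.01 -0.01 -0.  ] then shift(tool x,y,z) [0.04 2.55 0.  ]
[[255.  92.]]
[[382. 151.]]
[[301. 308.]]
[[186. 263.]]
```

View pics/w13.png

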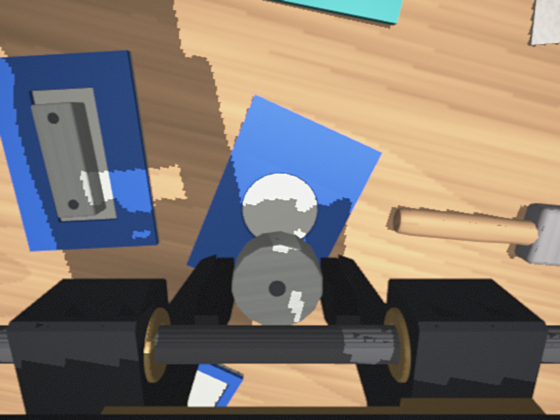

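Emit:
arm_command(
  deltas=[
    [[0.03, 0.4, -0.03], [0, 0, 0]],
    [[0, 0.6, 0], [0, 0, 0]],
    [[0, 0.6, 0], [0, 0, 0]],
    [[0, 0.4, 0], [0, 0, 0]],
    [[0, 0.25, 0], [0, 0, 0]],
    [[0, 0, 0], [0, 0, 0]],
    [[0, 0, 0], [0, 0, 0]],
    [[0, 0, 0], [0, 0, 0]],
  ],
)

```text
time_s: 18.02
eef_pos: [0.4484, 0.2495, 0.027]
tcp_rot: [-1.573, -0.0, 1.796]
wrist_force: [0.4, -0.9, -0.5]
finger_gap: 0.0371
```

Emit:
arm_command(
  deltas=[
    [[0, 0.12, 0], [0, 0, 0]],
    [[0, 0.08, 0], [0, 0, 0]],
    [[0, 0.04, 0], [0, 0, 0]],
    [[0, 0, 0], [0, 0, 0]],
    [[0, 0, 0], [0, 0, 0]],
    [[0, 0, 0], [0, 0, 0]],
  ],
)

```text
time_s: 18.52
eef_pos: [0.4474, 0.2496, 0.0165]
tcp_rot: [-1.571, 0.0, 1.797]
wrist_force: [1.0, 0.8, -0.6]
finger_gap: 0.0367
```

Run:
```python
from h import *
m=imaging.camera_model("wrist");im=imaging.snapshot("wrist"); cv2.imwrite("pics/w14.png",im[:,:,::-1])
plan(.447,.249,.0137,103)
```

```text
t 18.57 pos [0.4475 0.2496 0.0165] yaw 103.0 gap 0.0374 F [ 0.6  0.7 -0.9]
turn first [ 0. -0. -0.] then shift(tool x,y,z) [-0.01  0.07  0.02]
```

View pics/w14.png

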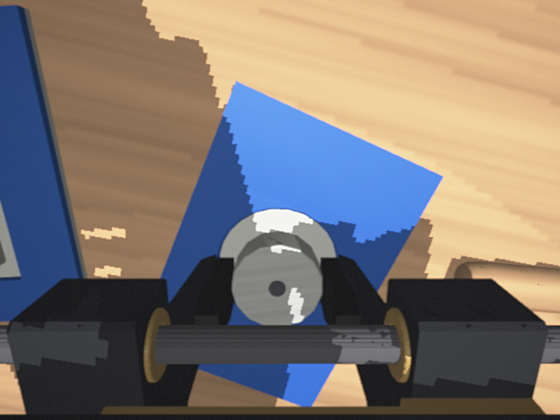

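Puck and pocket are concentric at column 278. I'm lowering the last 3 mm, releasing and retreating.

Emit:
arm_command(
  deltas=[
    [[0, 0.04, 0], [0, 0, 0]],
    [[0, 0.03, 0], [0, 0, 0]],
    [[0, 0, 0], [0, 0, 0]],
    [[0, 0, 0], [0, 0, 0]],
  ],
)

```text
time_s: 18.9
eef_pos: [0.4473, 0.2496, 0.0135]
tcp_rot: [-1.571, 0.0, 1.797]
wrist_force: [-0.7, 0.4, -0.5]
finger_gap: 0.0368
```

Emit:
arm_command(
  deltas=[
    [[0, 0, 0], [0, 0, 0]],
    [[0, 0, 0], [0, 0, 0]],
    [[0, 0, 0], [0, 0, 0]],
    [[0, 0, 0], [0, 0, 0]],
    [[0, 0, 0], [0, 0, 0]],
    [[0, -0.2, 0], [0, 0, 0]],
    [[0, -0.5, 0], [0, 0, 0]],
    [[0, -0.7, 0], [0, 0, 0]],
    [[0, -0.7, 0], [0, 0, 0]],
    [[0, -0.6, 0], [0, 0, 0]],
    [[0, 0, 0], [0, 0, 0]],
    [[0, 0, 0], [0, 0, 0]],
  ],
  jaw=-0.6,
)

```text
time_s: 19.9
eef_pos: [0.4486, 0.25, 0.1237]
tcp_rot: [-1.575, -0.0, 1.797]
wrist_force: [0.3, 1.0, -0.5]
finger_gap: 0.0705
```

Run:
```python
from h import *
im=imaging.snapshot("wrist"); cv2.imwrite("pics/w15.png",im[:,:,::-1])
plan(.4575,-.101,.11,105)
```

```text
t 19.95 pos [0.4475 0.2496 0.1221] yaw 103.0 gap 0.0706 F [ 0.6 -0.1  0. ]
turn first [ 0.01 -0.3   0.  ] then shift(tool x,y,z) [-8.53  0.3   2.03]
```

View pics/w15.png

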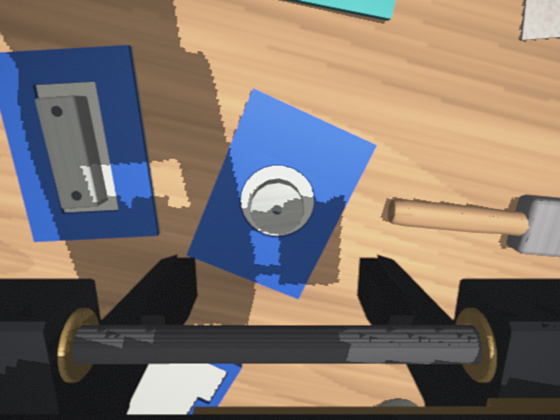

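The puck lies in the round pocket at (277,205). Next is the long plate.

Emit:
arm_command(
  deltas=[
    [[0, 0, 0], [0, -0.3, 0]],
    [[-0.5, 0, 0.12], [0, 0, 0]],
    [[-0.8, 0, 0.19], [0, 0, 0]],
    [[-0.8, 0, 0.19], [0, 0, 0]],
    [[-0.8, 0, 0.19], [0, 0, 0]],
    [[-0.8, 0, 0.19], [0, 0, 0]],
    [[-0.8, 0, 0.19], [0, 0, 0]],
    [[-0.8, 0, 0.19], [0, 0, 0]],
    [[-0.8, 0, 0.19], [0, 0, 0]],
    [[-0.8, 0, 0.19], [0, 0, 0]],
    [[-0.8, 0, 0.19], [0, 0, 0]],
    [[-0.5, 0, 0.12], [0, 0, 0]],
    [[-0.33, 0, 0.08], [0, 0, 0]],
    [[0, 0, 0], [0, 0, 0]],
    [[0, 0, 0], [0, 0, 0]],
    [[0, 0, 0], [0, 0, 0]],
    [[0, 0, 0], [0, 0, 0]],
  ],
)

```text
time_s: 21.37
eef_pos: [0.4569, -0.0997, 0.121]
tcp_rot: [-1.57, -0.001, 1.834]
wrist_force: [0.6, 0.6, -0.8]
finger_gap: 0.0702
```

Run:
```python
from h import *
m=imaging.camera_model("wrist");im=imaging.snapshot("wrist"); cv2.imwrite("pics/w16.png",im[:,:,::-1])
plan(.4575,-.101,.0095,105)
hsv=cv2.cvtColor(im,cv2.COLOR_RGB2HSV).astype(int);S,V=hsv[...,1],hsv[...,2]
mk=np.zeros(V.shape,bool); mk[130:290,225:335]=(V<60)[130:290,225:335]
print(rect(mk,.018,m))
```

```text
t 21.42 pos [ 0.4571 -0.0998  0.1212] yaw 105.1 gap 0.0705 F [-0.4  0.4 -0.2]
turn first [-0.01  0.02  0.01] then shift(tool x,y,z) [-0.03  2.79 -0.  ]
(array([ 457.1, -102. ]), array([99.6, 40.5]), np.float32(15.5))
```

View pics/w16.png

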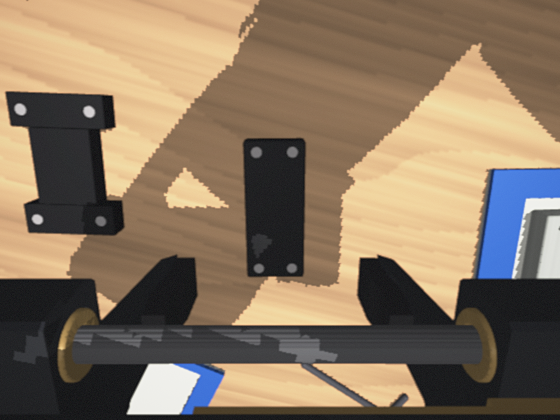

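The plate is square and centred at (274,207), measured (457,-102). I'm descending.

Emit:
arm_command(
  deltas=[
    [[-0.05, 0.5, 0], [0, 0, 0]],
    [[0, 0.7, 0], [0, 0, 0]],
    [[0, 0.7, 0], [0, 0, 0]],
    [[0, 0.5, 0], [0, 0, 0]],
    [[0, 0.25, 0], [0, 0, 0]],
    [[0, 0.1, 0], [0, 0, 0]],
    [[0, 0, 0], [0, 0, 0]],
    [[0, 0, 0], [0, 0, 0]],
    [[0, 0, 0], [0, 0, 0]],
  ],
)

```text
time_s: 22.17
eef_pos: [0.459, -0.1033, 0.0129]
tcp_rot: [-1.573, 0.002, 1.833]
wrist_force: [-0.8, 0.7, 0.1]
finger_gap: 0.0704
```

Emit:
arm_command(
  deltas=[
    [[0, 0, 0], [0, 0, 0]],
    [[0, 0, 0], [0, 0, 0]],
    [[0, 0, 0], [0, 0, 0]],
    [[0, 0, 0], [0, 0, 0]],
    [[0, 0, 0], [0, 0, 0]],
    [[0, 0, 0], [0, 0, 0]],
    [[0, 0, 0], [0, 0, 0]],
  ],
  jaw=1,
)

```text
time_s: 22.75
eef_pos: [0.458, -0.1029, 0.0119]
tcp_rot: [-1.571, 0.0, 1.833]
wrist_force: [-1.8, 1.0, 4.8]
finger_gap: 0.0414
```

Emit:
arm_command(
  deltas=[
    [[0, 0, 0], [0, 0, 0]],
    [[0, -0.1, 0], [0, 0, 0]],
    [[0, -0.2, 0], [0, 0, 0]],
    [[0, -0.4, 0], [0, 0, 0]],
    [[0, -0.6, 0], [0, 0, 0]],
    [[0, -0.6, 0], [0, 0, 0]],
    [[0, -0.6, 0], [0, 0, 0]],
    [[0, 0, 0], [0, 0, 0]],
    [[0, 0, 0], [0, 0, 0]],
    [[0, 0, 0], [0, 0, 0]],
  ],
)

```text
time_s: 23.58
eef_pos: [0.4574, -0.1027, 0.111]
tcp_rot: [-1.57, -0.0, 1.833]
wrist_force: [-0.3, -0.3, -0.9]
finger_gap: 0.0417
```

Run:
```python
from h import *
im=imaging.snapshot("wrist"); cv2.imwrite("pics/w17.png",im[:,:,::-1])
plan(.664,-.161,.11,79.2)
```

```text
t 23.63 pos [ 0.457  -0.1025  0.1105] yaw 105.0 gap 0.0413 F [-0.   0.6 -1. ]
turn first [-0.02  3.76  0.01] then shift(tool x,y,z) [-0.47  0.01 -5.36]
```

View pics/w17.png

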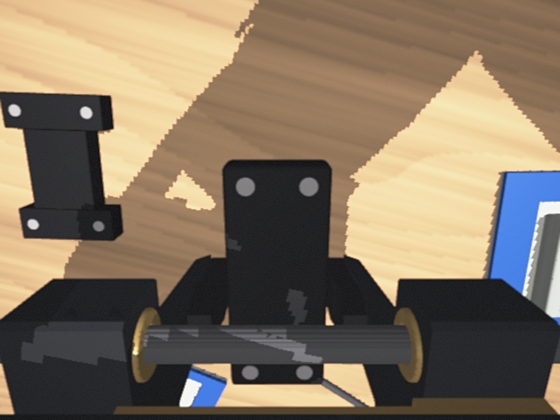

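The long plate is held level at (277,270). I'm carrying it to the long tray.

Emit:
arm_command(
  deltas=[
    [[0, 0, 0], [0, 0.5, 0]],
    [[0, 0, 0], [0, 0.7, 0]],
    [[0, 0, 0], [0, 0.7, 0]],
    [[0, 0, 0], [0, 0.7, 0]],
    [[0, 0, 0], [0, 0.7, 0]],
    [[0, 0, 0], [0, 0.46, 0]],
    [[0, 0, -0.3], [0, 0, 0]],
    [[-0.05, 0, -0.6], [0, 0, 0]],
    [[-0.06, 0, -0.7], [0, 0, 0]],
    [[-0.06, 0, -0.7], [0, 0, 0]],
    [[-0.06, 0, -0.7], [0, 0, 0]],
    [[-0.06, 0, -0.7], [0, 0, 0]],
    [[-0.06, 0, -0.7], [0, 0, 0]],
    [[-0.06, 0, -0.5], [0, 0, 0]],
    [[-0.06, 0, -0.35], [0, 0, 0]],
    [[0, 0, -0.11], [0, 0, 0]],
    [[0, 0, 0], [0, 0, 0]],
    [[0, 0, 0], [0, 0, 0]],
    [[0, 0, 0], [0, 0, 0]],
  ],
)

```text
time_s: 25.22
eef_pos: [0.6637, -0.1611, 0.1106]
tcp_rot: [-1.569, -0.0, 1.382]
wrist_force: [-0.2, -0.2, -0.5]
finger_gap: 0.0419
```

Run:
```python
from h import *
m=imaging.camera_model("wrist");im=imaging.snapshot("wrist"); cv2.imwrite("pics/w18.png",im[:,:,::-1])
plan(.664,-.161,.035,79.2)
c=np.array([.664,-.161]);a=np.radians(169.2)
for sx,sy in [(1,1),(1,-1),(-1,-1),(-1,1)]:
    p=c+Ro.from_euler('z',a).as_matrix()[:2,:2]@[sx*.066,sy*.047]; print(w2p([[*p,.007]],m).round(0))
```

```text
t 25.27 pos [ 0.6639 -0.1612  0.1111] yaw 79.2 gap 0.0409 F [-0.3  0.4 -0.8]
turn first [-0.01 -0.    0.  ] then shift(tool x,y,z) [ 0.   1.9 -0. ]
[[205. 114.]]
[[350. 114.]]
[[340. 296.]]
[[215. 296.]]
```

View pics/w18.png

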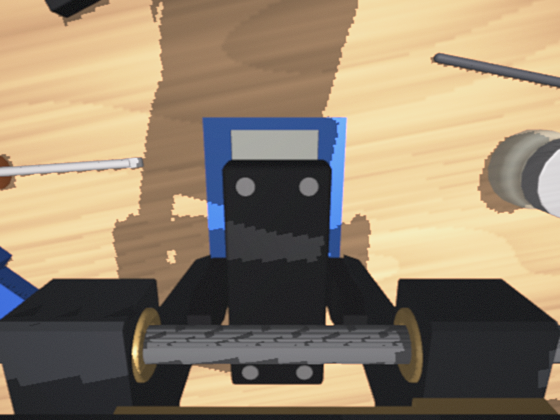

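Emit:
arm_command(
  deltas=[
    [[-0.03, 0.4, -0.06], [0, 0, 0]],
    [[0, 0.6, 0], [0, 0, 0]],
    [[0, 0.5, 0], [0, 0, 0]],
    [[0, 0.4, 0], [0, 0, 0]],
    [[0, 0.2, 0], [0, 0, 0]],
    [[0, 0, 0], [0, 0, 0]],
    [[0, 0, 0], [0, 0, 0]],
    [[0, 0, 0], [0, 0, 0]],
    [[0, 0, 0], [0, 0, 0]],
  ],
)

```text
time_s: 26.02
eef_pos: [0.6683, -0.1638, 0.0293]
tcp_rot: [-1.574, 0.001, 1.382]
wrist_force: [0.2, -0.5, -0.8]
finger_gap: 0.0415
```

Run:
```python
from h import *
m=imaging.camera_model("wrist");im=imaging.snapshot("wrist"); cv2.imwrite("pics/w19.png",im[:,:,::-1])
plan(.6665,-.1625,.0154,79.2)
```

```text
t 26.07 pos [ 0.6681 -0.1637  0.0292] yaw 79.2 gap 0.0414 F [ 0.  -0.7 -0.4]
turn first [ 0.02 -0.   -0.  ] then shift(tool x,y,z) [0.02 0.34 0.05]
```

View pics/w19.png

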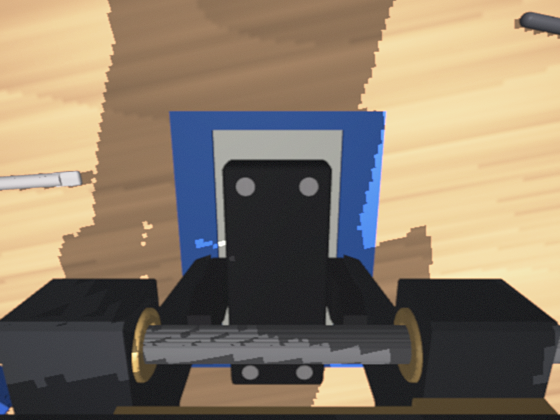

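Run:
```python
from h import *
m=imaging.camera_model("wrist"); s=robot.sense(); t=s['eef_pos']; R=Ro.from_euler('xyz',s['tcp_rot']).as_matrix(); ex=R[:2,0];ez=R[:2,2]
f=lambda n,uv,z:print(n,[(((p-t[:2])@ex*1e3).round(1),((p-t[:2])@ez*1e3).round(1)) for p in p2w(uv,z,m)])
f("pocket near",[[213,130],[342,130]],.003)
f("tray near",[[170,111],[385,111]],.007)
f("tray far",[[190,367],[368,367]],.007)
f("plate top near",[[223,163],[331,163]],t[2]+.006)
f("plate top far",[[232,383],[324,383]],t[2]+.006)
```

```text
pocket near [(np.float64(-29.1), np.float64(60.2)), (np.float64(29.0), np.float64(60.2))]
tray near [(np.float64(-46.6), np.float64(68.5)), (np.float64(46.5), np.float64(68.5))]
tray far [(np.float64(-46.7), np.float64(-63.6)), (np.float64(48.5), np.float64(-63.5))]
plate top near [(np.float64(-20.4), np.float64(50.4)), (np.float64(19.9), np.float64(50.4))]
plate top far [(np.float64(-20.5), np.float64(-49.0)), (np.float64(20.9), np.float64(-49.0))]
```

Emit:
arm_command(
  deltas=[
    [[0, 0.12, 0.03], [0, 0, 0]],
    [[0, 0.1, 0], [0, 0, 0]],
    [[0, 0.07, 0], [0, 0, 0]],
    [[0, 0.03, 0], [0, 0, 0]],
    [[0, 0, 0], [0, 0, 0]],
    [[0, 0, 0], [0, 0, 0]],
    [[0, 0, 0], [0, 0, 0]],
  ],
)

```text
time_s: 26.65
eef_pos: [0.6658, -0.163, 0.0149]
tcp_rot: [-1.57, -0.0, 1.382]
wrist_force: [-2.0, 0.1, 3.5]
finger_gap: 0.0416
```

Light floor contact, 3.5 N. Releasing.

Emit:
arm_command(
  deltas=[
    [[0, 0, 0], [0, 0, 0]],
    [[0, 0, 0], [0, 0, 0]],
    [[0, 0, 0], [0, 0, 0]],
    [[0, 0, 0], [0, 0, 0]],
    [[0, 0, 0], [0, 0, 0]],
    [[0, -0.2, 0], [0, 0, 0]],
    [[0, -0.5, 0], [0, 0, 0]],
    [[0, -0.7, 0], [0, 0, 0]],
    [[0, -0.7, 0], [0, 0, 0]],
    [[0, -0.6, 0], [0, 0, 0]],
    [[0, 0, 0], [0, 0, 0]],
    [[0, 0, 0], [0, 0, 0]],
  ],
  jaw=-0.6,
)

```text
time_s: 27.65
eef_pos: [0.6673, -0.1637, 0.1256]
tcp_rot: [-1.575, 0.001, 1.382]
wrist_force: [0.2, 0.2, -0.4]
finger_gap: 0.0704
```

Run:
```python
from h import *
im=imaging.snapshot("wrist"); cv2.imwrite("pics/w20.png",im[:,:,::-1])
plan(.464,-.2475,.12,103)
```

```text
t 27.70 pos [ 0.6661 -0.1631  0.1234] yaw 79.2 gap 0.0703 F [ 0.7 -0.1 -0.8]
turn first [ 0.01 -3.47 -0.  ] then shift(tool x,y,z) [-0.92  0.09  5.4 ]
```

View pics/w20.png

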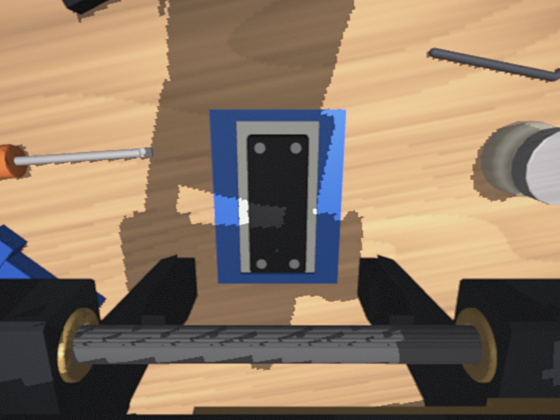

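The long plate lies in its pocket at (278,204). Next is the waisted plate.

Emit:
arm_command(
  deltas=[
    [[0, 0, 0], [0, -0.9, 0]],
    [[0, 0, 0], [0, -0.9, 0]],
    [[0, 0, 0], [0, -0.9, 0]],
    [[0, 0, 0], [0, -0.77, 0]],
    [[0, 0, 0.4], [0, 0, 0]],
    [[-0.15, 0, 0.8], [0, 0, 0]],
    [[-0.15, 0, 0.8], [0, 0, 0]],
    [[-0.15, 0, 0.8], [0, 0, 0]],
    [[-0.15, 0, 0.8], [0, 0, 0]],
    [[-0.15, 0, 0.8], [0, 0, 0]],
    [[-0.1, 0, 0.6], [0, 0, 0]],
    [[-0.07, 0, 0.4], [0, 0, 0]],
    [[0, 0, 0], [0, 0, 0]],
    [[0, 0, 0], [0, 0, 0]],
    [[0, 0, 0], [0, 0, 0]],
    [[0, 0, 0], [0, 0, 0]],
  ],
)

```text
time_s: 29.03
eef_pos: [0.4644, -0.2471, 0.1224]
tcp_rot: [-1.571, -0.001, 1.799]
wrist_force: [-0.0, -0.4, 0.6]
finger_gap: 0.0706
```

Run:
```python
from h import *
m=imaging.camera_model("wrist");im=imaging.snapshot("wrist"); cv2.imwrite("pics/w21.png",im[:,:,::-1])
plan(.464,-.2475,.0115,103)
hsv=cv2.cvtColor(im,cv2.COLOR_RGB2HSV).astype(int);S,V=hsv[...,1],hsv[...,2]
mk=np.zeros(V.shape,bool); mk[130:285,220:335]=((V<70)|(S<50))[130:285,220:335]
print(rect(mk,.018,m))
```

```text
t 29.08 pos [ 0.4644 -0.2471  0.1225] yaw 103.1 gap 0.0706 F [-0.5  0.1 -0.2]
turn first [-0.    0.01  0.  ] then shift(tool x,y,z) [-0.01  2.77  0.01]
(array([ 463.7, -247.9]), array([95.9, 61.1]), np.float32(13.1))
```

View pics/w21.png

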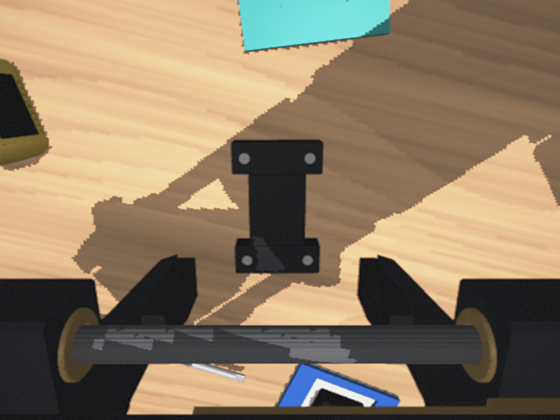

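The black waisted plate (277,207) is measured at (463.7,-247.9), 95.9x61.1 mm, square to the jaws.

Emit:
arm_command(
  deltas=[
    [[-0.02, 0.5, 0], [0, 0, 0]],
    [[0, 0.7, 0], [0, 0, 0]],
    [[0, 0.7, 0], [0, 0, 0]],
    [[0, 0.5, 0], [0, 0, 0]],
    [[0, 0.25, 0], [0, 0, 0]],
    [[0, 0.12, 0], [0, 0, 0]],
    [[0, 0, 0], [0, 0, 0]],
    [[0, 0, 0], [0, 0, 0]],
    [[0, 0, 0], [0, 0, 0]],
  ],
)

```text
time_s: 29.83
eef_pos: [0.465, -0.2491, 0.0133]
tcp_rot: [-1.572, 0.002, 1.799]
wrist_force: [0.2, -0.2, 0.8]
finger_gap: 0.0705
```

Emit:
arm_command(
  deltas=[
    [[0, 0, 0], [0, 0, 0]],
    [[0, 0, 0], [0, 0, 0]],
    [[0, 0, 0], [0, 0, 0]],
    [[0, 0, 0], [0, 0, 0]],
    [[0, 0, 0], [0, 0, 0]],
    [[0, 0, 0], [0, 0, 0]],
    [[0, 0, 0], [0, 0, 0]],
    [[0, 0, 0], [0, 0, 0]],
  ],
  jaw=1,
)

```text
time_s: 30.5
eef_pos: [0.464, -0.2485, 0.0123]
tcp_rot: [-1.571, 0.0, 1.798]
wrist_force: [-0.8, 1.6, 4.3]
finger_gap: 0.0392
```

Emit:
arm_command(
  deltas=[
    [[0, -0.1, 0], [0, 0, 0]],
    [[0, -0.2, 0], [0, 0, 0]],
    [[0, -0.4, 0], [0, 0, 0]],
    [[0, -0.6, 0], [0, 0, 0]],
    [[0, -0.6, 0], [0, 0, 0]],
    [[0, -0.6, 0], [0, 0, 0]],
    [[0, 0, 0], [0, 0, 0]],
    [[0, 0, 0], [0, 0, 0]],
    [[0, 0, 0], [0, 0, 0]],
  ],
)

```text
time_s: 31.25
eef_pos: [0.4636, -0.2481, 0.1116]
tcp_rot: [-1.57, -0.0, 1.798]
wrist_force: [-0.3, 0.4, -1.1]
finger_gap: 0.0396
```

Run:
```python
from h import *
im=imaging.snapshot("wrist"); cv2.imwrite("pics/w22.png",im[:,:,::-1])
plan(.6425,.1895,.11,74)
```

```text
t 31.30 pos [ 0.4632 -0.2478  0.111 ] yaw 103.0 gap 0.0398 F [-0.2  0.1 -0.8]
turn first [-0.01  4.22  0.01] then shift(tool x,y,z) [11.74  0.02 -1.29]
```

View pics/w22.png

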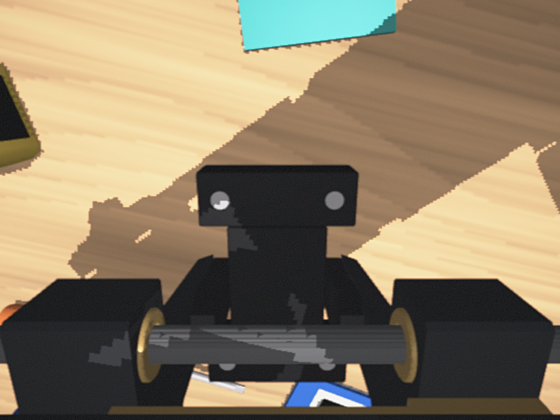

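The waisted plate is held level. I'm carrying it to the H tray.

Emit:
arm_command(
  deltas=[
    [[0, 0, 0], [0, 0.6, 0]],
    [[0, 0, 0], [0, 0.75, 0]],
    [[0, 0, 0], [0, 0.75, 0]],
    [[0, 0, 0], [0, 0.75, 0]],
    [[0, 0, 0], [0, 0.75, 0]],
    [[0, 0, 0], [0, 0.62, 0]],
    [[0.4, 0, 0], [0, 0, 0]],
    [[0.7, 0, 0], [0, 0, 0]],
    [[0.8, 0, -0.05], [0, 0, 0]],
    [[0.8, 0, -0.05], [0, 0, 0]],
    [[0.8, 0, -0.05], [0, 0, 0]],
    [[0.8, 0, -0.05], [0, 0, 0]],
    [[0.8, 0, -0.05], [0, 0, 0]],
    [[0.8, 0, -0.1], [0, 0, 0]],
    [[0.8, 0, -0.15], [0, 0, 0]],
  ],
)

```text
time_s: 32.55
eef_pos: [0.5559, 0.0056, 0.1102]
tcp_rot: [-1.567, 0.0, 1.292]
wrist_force: [-0.1, -0.8, -0.5]
finger_gap: 0.0394
```

Emit:
arm_command(
  deltas=[
    [[0.8, 0, -0.15], [0, 0, 0]],
    [[0.8, 0, -0.15], [0, 0, 0]],
    [[0.8, 0, -0.15], [0, 0, 0]],
    [[0.8, 0, -0.15], [0, 0, 0]],
    [[0.8, 0, -0.12], [0, 0, 0]],
    [[0.6, 0, -0.06], [0, 0, 0]],
    [[0.44, 0, -0.06], [0, 0, 0]],
    [[0, 0, 0], [0, 0, 0]],
    [[0, 0, 0], [0, 0, 0]],
    [[0, 0, 0], [0, 0, 0]],
    [[0, 0, 0], [0, 0, 0]],
  ],
)

```text
time_s: 33.47
eef_pos: [0.6441, 0.1871, 0.1111]
tcp_rot: [-1.569, 0.001, 1.291]
wrist_force: [-0.1, 0.2, 0.1]
finger_gap: 0.0397
```

Run:
```python
from h import *
m=imaging.camera_model("wrist");im=imaging.snapshot("wrist"); cv2.imwrite("pics/w23.png",im[:,:,::-1])
plan(.6425,.1895,.035,74)
c=np.array([.6425,.1895]);a=np.radians(164)
for sx,sy in [(1,1),(1,-1),(-1,-1),(-1,1)]:
    p=c+Ro.from_euler('z',a).as_matrix()[:2,:2]@[sx*.066,sy*.047]; print(w2p([[*p,.007]],m).round(0))
```

```text
t 33.52 pos [0.6443 0.187  0.1114] yaw 73.9 gap 0.0396 F [ 0.4  0.9 -0.2]
turn first [-0.01 -0.01 -0.01] then shift(tool x,y,z) [0.05 1.91 0.06]
[[208. 110.]]
[[353. 110.]]
[[343. 293.]]
[[217. 293.]]
```

View pics/w23.png

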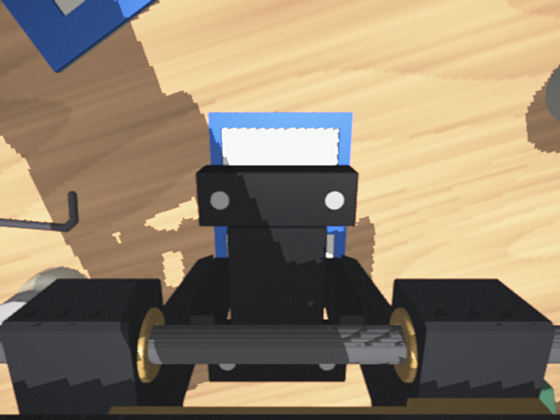

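Emit:
arm_command(
  deltas=[
    [[0.05, 0.4, 0.02], [0, 0, 0]],
    [[0, 0.6, 0], [0, 0, 0]],
    [[0, 0.5, 0], [0, 0, 0]],
    [[0, 0.4, 0], [0, 0, 0]],
    [[0, 0.2, 0], [0, 0, 0]],
    [[0, 0, 0], [0, 0, 0]],
    [[0, 0, 0], [0, 0, 0]],
    [[0, 0, 0], [0, 0, 0]],
    [[0, 0, 0], [0, 0, 0]],
  ],
)

```text
time_s: 34.27
eef_pos: [0.6458, 0.1904, 0.0297]
tcp_rot: [-1.573, -0.001, 1.292]
wrist_force: [0.9, -0.5, -0.3]
finger_gap: 0.0396
```

Run:
```python
from h import *
m=imaging.camera_model("wrist");im=imaging.snapshot("wrist"); cv2.imwrite("pics/w24.png",im[:,:,::-1])
plan(.6425,.1895,.0158,74)
```

```text
t 34.32 pos [0.6457 0.1904 0.0296] yaw 74.0 gap 0.0393 F [ 0.5 -0.2 -0.7]
turn first [0.02 0.   0.01] then shift(tool x,y,z) [-0.04  0.35  0.07]
```

View pics/w24.png

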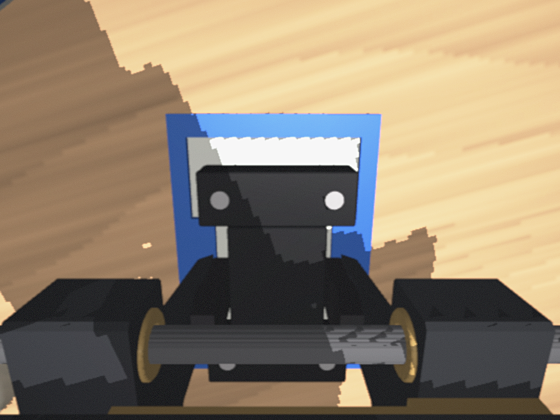

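Run:
```python
from h import *
m=imaging.camera_model("wrist"); s=robot.sense(); t=s['eef_pos']; R=Ro.from_euler('xyz',s['tcp_rot']).as_matrix(); ex=R[:2,0];ez=R[:2,2]
f=lambda n,uv,z:print(n,[(((p-t[:2])@ex*1e3).round(1),((p-t[:2])@ez*1e3).round(1)) for p in p2w(uv,z,m)])
f("pocket near",[[187,137],[361,137]],.003)
f("tray near",[[166,114],[380,114]],.007)
f("tray far",[[190,368],[365,368]],.007)
f("plate top near",[[198,172],[357,172]],t[2]+.0057)
f("plate top far",[[209,381],[345,381]],t[2]+.0057)
```

```text
pocket near [(np.float64(-40.9), np.float64(57.1)), (np.float64(37.9), np.float64(57.1))]
tray near [(np.float64(-48.4), np.float64(67.3)), (np.float64(44.7), np.float64(67.3))]
tray far [(np.float64(-46.8), np.float64(-64.5)), (np.float64(47.1), np.float64(-64.5))]
plate top near [(np.float64(-29.9), np.float64(46.9)), (np.float64(30.0), np.float64(46.9))]
plate top far [(np.float64(-30.7), np.float64(-48.1)), (np.float64(30.5), np.float64(-48.2))]
```

Emit:
arm_command(
  deltas=[
    [[-0.03, 0.12, 0.04], [0, 0, 0]],
    [[0, 0.1, 0], [0, 0, 0]],
    [[0, 0.08, 0], [0, 0, 0]],
    [[0, 0.03, 0], [0, 0, 0]],
    [[0, 0, 0], [0, 0, 0]],
    [[0, 0, 0], [0, 0, 0]],
    [[0, 0, 0], [0, 0, 0]],
  ],
)

```text
time_s: 34.9
eef_pos: [0.6426, 0.1897, 0.0153]
tcp_rot: [-1.57, 0.0, 1.292]
wrist_force: [-3.0, -1.0, 5.6]
finger_gap: 0.0399
```

Emit:
arm_command(
  deltas=[
    [[0, 0, 0], [0, 0, 0]],
    [[0, 0, 0], [0, 0, 0]],
    [[0, 0, 0], [0, 0, 0]],
    [[0, 0, 0], [0, 0, 0]],
    [[0, 0, 0], [0, 0, 0]],
    [[0, -0.2, 0], [0, 0, 0]],
    [[0, -0.5, 0], [0, 0, 0]],
    [[0, -0.7, 0], [0, 0, 0]],
    [[0, -0.7, 0], [0, 0, 0]],
    [[0, -0.7, 0], [0, 0, 0]],
    [[0, 0, 0], [0, 0, 0]],
    [[0, 0, 0], [0, 0, 0]],
  ],
  jaw=-0.6,
)

```text
time_s: 35.9
eef_pos: [0.6444, 0.1899, 0.1299]
tcp_rot: [-1.576, -0.002, 1.292]
wrist_force: [1.1, 0.4, -0.4]
finger_gap: 0.0705
```

Run:
```python
from h import *
m=imaging.camera_model("wrist");im=imaging.snapshot("wrist"); cv2.imwrite("pics/w25.png",im[:,:,::-1])
plan(.4,-.05,.25,80)
```

```text
t 35.95 pos [0.643  0.1897 0.1277] yaw 74.0 gap 0.0704 F [-0.5  0.6 -0.6]
turn first [ 0.01 -0.87  0.  ] then shift(tool x,y,z) [-6.96 -3.06  4.94]
```

View pics/w25.png

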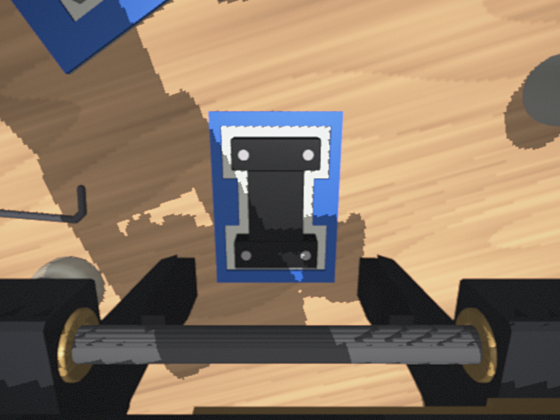

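The waisted plate sits in the H pocket at (276,202). I'll raise the arm and check everything from above.

Emit:
arm_command(
  deltas=[
    [[0, -0.6, 0], [0, 0, 0]],
    [[0, -0.7, 0], [0, 0, 0]],
    [[0, -0.7, 0], [0, 0, 0]],
    [[0, -0.5, 0.3], [0, 0, 0]],
    [[-0.5, 0, 0.5], [0, 0, 0]],
    [[-0.7, 0, 0.6], [0, 0, 0]],
    [[-0.7, 0, 0.6], [0, 0, 0]],
    [[-0.7, 0, 0.6], [0, 0, 0]],
    [[-0.7, 0, 0.6], [0, 0, 0]],
    [[-0.7, 0, 0.6], [0, 0, 0]],
    [[-0.7, 0, 0.6], [0, 0, 0]],
    [[-0.7, 0, 0.4], [0, 0, 0]],
    [[-0.7, 0, 0], [0, 0, 0]],
    [[-0.7, 0, 0], [0, 0, 0]],
    [[-0.4, 0, 0], [0, 0, 0]],
    [[0, 0, 0], [0, 0, 0]],
    [[0, 0, 0], [0, 0, 0]],
    [[0, 0, 0], [0, 0, 0]],
    [[0, 0, 0], [0, 0, 0]],
  ],
)

```text
time_s: 37.53
eef_pos: [0.3788, -0.0334, 0.2262]
tcp_rot: [-1.569, -0.0, 1.293]
wrist_force: [-0.3, 0.3, -0.0]
finger_gap: 0.0705
```

Run:
```python
from h import *
cv2.imwrite("pics/t26.png",imaging.snapshot("top")[:,:,::-1])
sc=imaging.snapshot("scene"); cv2.imwrite("pics/s26.png",cv2.resize(sc[200:360,180:430],None,fx=3.2,fy=3.2,interpolation=cv2.INTER_CUBIC)[:,:,::-1])
plan(.4,-.05,.25,80)
```

```text
t 37.63 pos [ 0.3789 -0.0334  0.2265] yaw 74.1 gap 0.0704 F [ 0.3 -0.2  0.1]
turn first [-0.01 -0.86  0.  ] then shift(tool x,y,z) [-0.32 -0.59 -0.59]
```

View pics/t26.png

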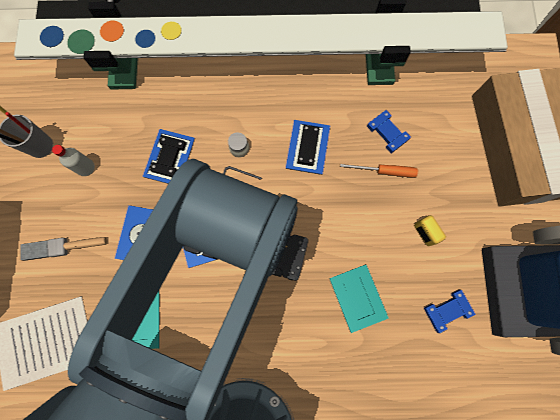

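View pics/s26.png

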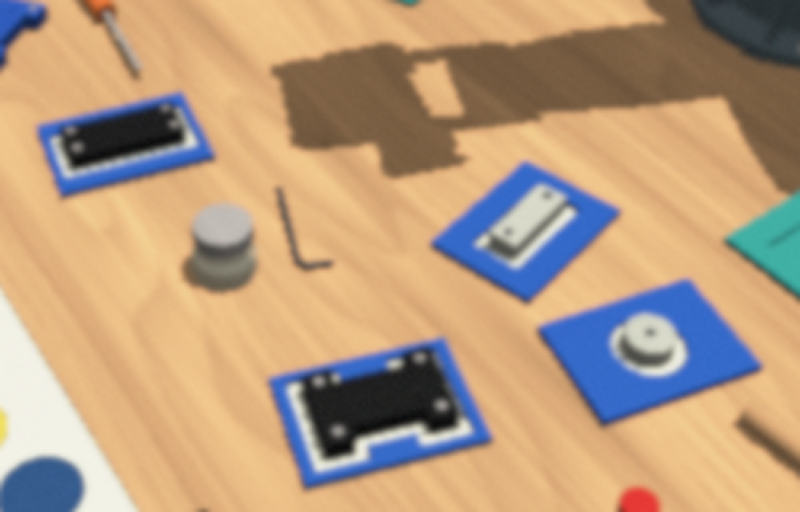

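The scene view shows all four spacers flat in their own pockets, with pale floor visible around each and nothing touching them. Handing in.

```bash
python3 -c "
from cell import workorder
print(workorder.job_done())"
```

```text
the job is handed in; nothing more can be done
None
```

I took both stacks apart, top pieces first, and laid the bar, puck, long plate and waisted plate in their own blue trays. I handed the job in at about 38 s of the 88 s limit.

**Last checks:** the scene camera shows all four spacers flat inside their pockets, with pale floor visible around each, released and with the arm clear. The top view confirms the two black plates, but the arm hid the bar and puck trays from it. The close-up wrist views after each release showed those two in place.

**What went wrong or disagreed:**
- **First bar grasp:** it closed on air. The fingertips turned out to be about 3 mm ahead of the reported tool point, not the stated 25 mm. I corrected for that, and the bar had not been moved.
- **Bar placing:** the fingertips pressed on the tray rim with about 33 N, under the 40 N limit. I backed off and released the bar about 4 mm above the pocket floor. It settled flat.
- **Tray positions:** the top and wrist cameras differed by about 2–4 mm, so I used the wrist view for placing.

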